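# Rack a row of specimen jars

## Task

Close the four square specimen jars up into one tight, straight row on the bench before they enter the rack, then slide the whole row into the rack's bay as one block, without lifting, tipping or twisting any jar out of line, until it meets the backstop, and press it home with a steady, gentle push of about 8 N, over what it takes to slide it, for a second - the jars are glass, so never let any of them be pressed against the rack with as much as 18 N. Then swing the orange gate fully shut across the mouth behind the row, leave the jars in their tight row inside, and do not disturb the dish, the dropper bottle or the slide box.

Things in the scene. Friction and masses are not known exactly. Their poses are not given: they have to be found in the camera images.
- rack: Fixed low blue rack. Origin: on the bench at the middle of the bay's open mouth; x points into the bay along its centre line, y left, z up. Two side walls 22 mm high leave a bay 46 mm wide, flaring to about 68 mm over the first 35 mm at the mouth. No floor: jars slide on the bench. Fingers 25 mm or more above the bench pass over the walls.
- bay_middle (a point): Point on the bench on the bay's centre line, 110 mm past the mouth (not the backstop). The rigid black backstop plate (44 mm wide, top 57 mm high) is clamped across the bay with its face 166 to 211 mm past the mouth; where, differs each time and is not reported: find it by feel. The closed row is 160 mm long, so its rear face ends 6 to 51 mm inside the mouth.
- gate_hinge (a point): The vertical hinge of the gate, at rack x = -12 mm, y = +48 mm, 26 mm above the bench.
- gate (a joint): Angle of the orange gate: 0 to 0.4 at the start (open, beside the row), 2.094 = shut across the mouth (hard stop). From the hinge it points (150 degrees + joint) counter-clockwise from the rack's x axis: along rack -y when shut. Light friction (under 1 N at the post), stays where left. Its bar is 8 mm thick, ends 82 mm from the hinge, at heights 10 to 26 mm.
- gate_post (a point): Top centre of the upright round orange post on the gate, 12 mm diameter, 62 mm from the hinge, top 56 mm above the bench, rising from the bar.
- dish: Bystander: shallow round covered dish, 88 mm diameter, 15 mm high. Origin at the centre of its underside.
- dropper: Bystander: small amber bottle with black cap, 34 mm diameter, 75 mm high. Origin at the centre of its underside.
- slide_box: Bystander: flat grey box 100 x 70 x 28 mm. Origin at the centre of its underside.
- jar_red: Square clear glass jar, 40 x 40 mm, 56 mm high, under a round red cap (32 mm diameter, top 68 mm above the bench). Origin at the centre of its underside, z up; sides parallel to its x and y. About 0.1 to 0.2 kg. One of four standing loosely in a line before the mouth, 3 to 11 mm apart, in any order of colour; the whole row slides with roughly 2 to 6 N.
- jar_blue: Square clear glass jar, 40 x 40 mm, 56 mm high, under a round blue cap (32 mm diameter, top 68 mm above the bench). Origin at the centre of its underside, z up; sides parallel to its x and y. About 0.1 to 0.2 kg. One of four standing loosely in a line before the mouth, 3 to 11 mm apart, in any order of colour; the whole row slides with roughly 2 to 6 N.
- jar_green: Square clear glass jar, 40 x 40 mm, 56 mm high, under a round green cap (32 mm diameter, top 68 mm above the bench). Origin at the centre of its underside, z up; sides parallel to its x and y. About 0.1 to 0.2 kg. One of four standing loosely in a line before the mouth, 3 to 11 mm apart, in any order of colour; the whole row slides with roughly 2 to 6 N.
- jar_yellow: Square clear glass jar, 40 x 40 mm, 56 mm high, under a round yellow cap (32 mm diameter, top 68 mm above the bench). Origin at the centre of its underside, z up; sides parallel to its x and y. About 0.1 to 0.2 kg. One of four standing loosely in a line before the mouth, 3 to 11 mm apart, in any order of colour; the whole row slides with roughly 2 to 6 N.

How it is judged (in metres and radians):
On the way, in this order (a step that is already met when the one before it is completed fails the run):
1. the four jars stand closed up in one tight straight row, not yet in the bay (horizontal distance between jar_red and jar_blue below 0.124 m and horizontal distance between each of jar_red, jar_blue and jar_green below 0.124 m and horizontal distance between each of jar_red, jar_blue, jar_green and jar_yellow below 0.124 m and y of jar_red in the frame of rack between -0.016 and 0.016 m and y of jar_blue in the frame of rack between -0.016 and 0.016 m and y of jar_green in the frame of rack between -0.016 and 0.016 m and y of jar_yellow in the frame of rack between -0.016 and 0.016 m and x of each of jar_red, jar_blue, jar_green, jar_yellow in the frame of rack below 0.02 m), for 0.1 s.
2. with the whole tight row inside the bay, it is pressed home against the backstop with 4 to 14 N for 0.4 s (horizontal distance between jar_red and jar_blue below 0.124 m and horizontal distance between each of jar_red, jar_blue and jar_green below 0.124 m and horizontal distance between each of jar_red, jar_blue, jar_green and jar_yellow below 0.124 m and x of each of jar_red, jar_blue, jar_green, jar_yellow in the frame of rack above 0.021 m and ((x of jar_red in the frame of rack above 0.14 m and contact force between jar_red and rack between 4 and 14 N) or (x of jar_blue in the frame of rack above 0.14 m and contact force between jar_blue and rack between 4 and 14 N) or (x of jar_green in the frame of rack above 0.14 m and contact force between jar_green and rack between 4 and 14 N) or (x of jar_yellow in the frame of rack above 0.14 m and contact force between jar_yellow and rack between 4 and 14 N))), for 0.4 s.
3. the gate is swung shut (value of joint gate above 1.99 rad), for 0.2 s.
At the end, for the whole second after the job is handed in: All jars upright, at rest, inside the bay: each centre 21 mm or more past the mouth, the front one 140 mm or more, within 8 mm of the centre line and 0.17 rad of square; end jars' centres under 124 mm apart (4 mm slack); gate shut (joint above 1.99 rad) (horizontal distance between jar_red and jar_blue below 0.124 m and horizontal distance between each of jar_red, jar_blue and jar_green below 0.124 m and horizontal distance between each of jar_red, jar_blue, jar_green and jar_yellow below 0.124 m and x of each of jar_red, jar_blue, jar_green, jar_yellow in the frame of rack above 0.021 m and y of jar_red in the frame of rack between -0.008 and 0.008 m and y of jar_blue in the frame of rack between -0.008 and 0.008 m and y of jar_green in the frame of rack between -0.008 and 0.008 m and y of jar_yellow in the frame of rack between -0.008 and 0.008 m and value of joint gate above 1.99 rad and x of any of jar_red, jar_blue, jar_green, jar_yellow in the frame of rack above 0.14 m and angle between each of jar_red, jar_blue, jar_green, jar_yellow's own z axis and vertical below 0.08 rad and angle between the x axis of each of jar_red, jar_blue, jar_green, jar_yellow and the x axis of rack, either way round below 0.17 rad and linear speed of each of jar_red, jar_blue, jar_green, jar_yellow below 0.01 m/s); the robot touches nothing.
It fails at once if a jar is pressed against the rack with 18 N or more (contact force between any of jar_red, jar_blue, jar_green, jar_yellow and rack above 18 N).
It fails at once if the row buckles: a jar turns more than 0.4 rad out of line (angle between the x axis of any of jar_red, jar_blue, jar_green, jar_yellow and the x axis of rack, either way round above 0.4 rad).
It fails at once if a jar is tipped by more than 0.3 rad or lifted more than 12 mm (angle between any of jar_red, jar_blue, jar_green, jar_yellow's own z axis and vertical above 0.3 rad or height (world z) of any of jar_red, jar_blue, jar_green, jar_yellow above 0.012 m).
It fails at once if a bystander is moved by more than 12 mm (distance of any of dish, dropper, slide_box from where it was at the start of the episode above 0.012 m).
It also fails if it takes over 72 s, if anything falls off the work surface, if the arm or the gripper's body presses on something with over 40 N, if the wrist force passes 120 N, or if a joint passes its speed limit or range.

## Robot

A 7-joint arm with a two-finger parallel gripper is mounted at the origin on the work surface. World frame = base frame: x ahead of the robot, y to its left, z up, the work surface at z = 0. Lengths are in mm, angles in rad, forces in N, time in s.
With the tool pointing down it reaches from about 350 to 900 mm from the base axis. Payload 7.2 kg.
Tool frame: the origin (TCP) lies at the very end of the fingers, on their centre line; the grasp point (between the pads) lies 19 mm behind it (bot.tcp_to_grasp is the distance from the TCP to the grasp point, in mm); z points along the fingers, y is the direction in which the jaws open and shut (so a half turn about z gives the same grasp; the last joint's range is limited). The gripper opens to 88 mm and grips with 3 to 60 N. Pads are 20 mm wide; open, the fingers measure 115 mm over their backs; the gripper's body (75 mm by 178 mm) begins 61 mm behind the grasp point.
Start: joints at [-1.331, 0.411, -0.013, 1.596, 0.006, 1.134, -0.082], TCP at [189.361, 595.627, 222.653] pointing down, gripper open.
Joint ranges: [-2.95, 2.95], [-0.29, 1.99], [-1.47, 1.44], [0.14, 2.54], [-1.03, 4.17], [0.13, 1.85], [-2.86, 2.86]. Speed limits (rad/s): [2.39, 2.39, 3.01, 3.01, 3.14, 3.14, 3.14].

## Interface

Orientations are given as a unit quaternion [w, x, y, z].
In Python, from bench import bot gives the robot as it stands.
- The arm moves only by the tool step_arm, never from a script. Its argument "motion" is a list of rows, each an object with "linear": the shift along the tool's x, y, z in mm, a list of three; "twist": the turn about the tool's z in degrees; "gripper": the finger opening in mm, from 0 to 87.8. A call has 1 to 12 rows; each row is the pose to reach, as a shift and turn from the pose commanded when the call began, along the tool's axes at that moment; what a row does not reach only later rows make up. A row lasts 1/12 s, in which the tool goes at most 41.7 mm and 7.16 degrees, less where a joint would pass 70% of its speed; a pose out of reach is approached as far as the arm can. A call with a gripper value outside its range is refused whole. The fingers move at their own pace and stop on an object; "grip_force" is the grip in N (left out, the last holds). Time passes only in rows, so rows that repeat a pose let the fingers close. It gives the time, the measured TCP pose, the force and the opening at its end, in the units of the state.
- bot.get_obs(): the state, without advancing time (a new reading comes with each control period).
- bot.get_image(name): name is "scene" or "top" or "wrist"; returns a dict with "pixels" (400x640x3 uint8, red, green, blue), "intrinsics" (3x3 intrinsics, pixels), "R" (3x3) and "t" (3): a world point X has camera coordinates R X + t; the wrist camera has in their place "mount" (4x4, takes a point from camera to tool coordinates, whose origin is the TCP and whose axes are the flange's). Camera axes: x right, y down, z forward; pixel columns grow to the right and rows downward; lengths in mm; the calibration is good to about 2 mm. A picture is of the moment at which its call begins: read the wrist's pose just before it. There is no depth.
- bot.hand_in(): hands the job in, once; it reports no verdict.
The state is a dict: "clock": time; "joints": joint angles; "dq": joint speeds; "joint_torque": joint torques, N m; "tool_pos": TCP position; "orientation": TCP orientation; "contact_force": force on the tool from outside, world axes, zero at the start; "moment": the same for the moment, N m; "gripper_width": finger opening in mm.
Only numpy, scipy, OpenCV 4.12 (cv2) and the standard library are available. Lean on these libraries where they do the work, as an engineer would, in place of code of your own. Each camera call takes 0.05 s, during which the arm holds its last target.

## Working session

There is one attempt and no reset: what is moved stays moved. The work goes in short steps, Python scripts to look and compute and a tool call to move; the robot and the scene stay as the last step left them, time stands still between calls to the robot, and variables do not carry over. Pictures are saved under pics/ and viewed, and the job is handed in when it is done.

Besides the shell and the picture viewer there is one more tool, called after "Request:" by a JSON object that holds its "api" and its "payload". step_arm: Moves the arm, as the interface text tells. Its arguments: {"type":"object","properties":{"motion":{"type":"array"},"grip_force":{"type":"number"}},"required":["motion"]}

```bash
mkdir -p pics
python3 - <<'E'
from bench import bot
import cv2,pickle
o=bot.get_obs();print(o)
for n in ("scene","top"):
    im=bot.get_image(n);pickle.dump(im,open(f"pics/{n}0.pkl","wb"))
    cv2.imwrite(f"pics/{n}0.png",im["pixels"][:,:,::-1]);print(n,im["intrinsics"],im["R"],im["t"])
E
```

```text
{'clock': 0.0, 'joints': array([-1.331209  ,  0.41188294, -0.01271709,  1.59702347,  0.00556631,
        1.134286  , -0.08221464]), 'dq': array([-5.83632940e-04, -2.96200672e-04,  6.07309301e-04, -4.03272098e-05,
       -1.25669838e-03,  7.40815745e-04,  1.43583564e-03]), 'joint_torque': array([-3.49843203e-04, -5.87969077e+01,  6.41521029e-01, -2.91058266e+01,
       -5.38449548e-02,  1.88067782e-02,  1.50572828e-04]), 'tool_pos': array([189.22076376, 595.15014285, 221.82802129]), 'orientation': array([-8.10943375e-05,  1.53286748e-01,  9.88181441e-01, -7.78205830e-04]), 'contact_force': array([-0.12948266,  0.27637649,  0.74232863]), 'moment': array([ 0.01918033,  0.01577461, -0.06698238]), 'gripper_width': 87.70541587513914}
scene [[385.03178134   0.         320.31363192]
 [  0.         385.03178134 205.15684256]
 [  0.           0.           1.        ]] [[ 5.92458802e-02  9.98243361e-01  3.43447325e-04]
 [ 8.42883460e-01 -4.98409118e-02 -5.35782937e-01]
 [-5.34824642e-01  3.20324178e-02 -8.44355687e-01]] [ -46.16064662 -421.95774925 1108.96883259]
top [[480.14691261   0.         325.23488896]
 [  0.         480.14691261 211.04153714]
 [  0.           0.           1.        ]] [[ 0.01689986 -0.99985538  0.00190268]
 [-0.97290329 -0.01688312 -0.2305952 ]
 [ 0.23059397  0.00204591 -0.97304791]] [  9.30515283 580.72965295 748.11982948]
```

View pics/scene0.png

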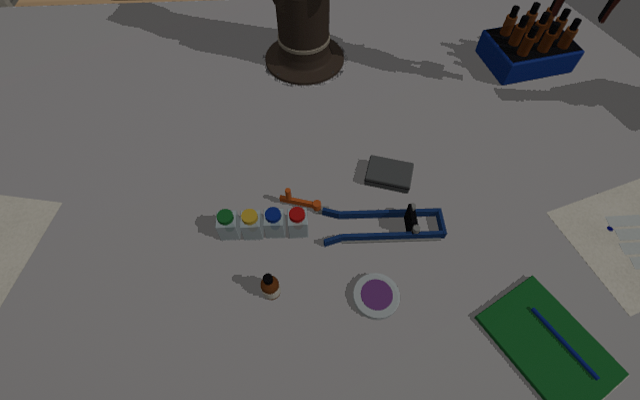

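View pics/top0.png

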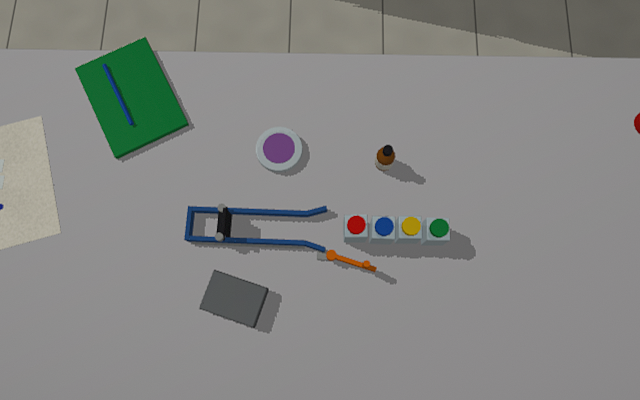

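The scene view shows the row at about (225..297, 215) px, with the bay mouth near (330, 225). The top view shows red (356,225), blue (384,226), yellow (411,226), green (439,228), the rack at x 185–326 and the gate post near (366,265). The next step is to measure these.

```bash
cat > h.py <<'E'
import numpy as np,cv2,pickle
def ray(im,u,v,z):
    K,R,t=im["intrinsics"],im["R"],im["t"]
    d=R.T@(np.linalg.inv(K)@np.array([u,v,1.])); c=-R.T@t
    return c+d*(z-c[2])/d[2]
def proj(im,X):
    p=im["intrinsics"]@(im["R"]@np.asarray(X,float)+im["t"]); return p[:2]/p[2]
HS={'red':[(0,6),(174,180)],'blue':[(112,125)],'green':[(55,85)],'yellow':[(22,34)]}
def caps(im,roi):
    hsv=cv2.cvtColor(im["pixels"],cv2.COLOR_RGB2HSV);out={}
    x0,x1,y0,y1=roi
    for n,rs in HS.items():
        m=sum(cv2.inRange(hsv,(a,120,60),(b,255,255)) for a,b in rs).astype(np.uint8)
        k=np.zeros_like(m);k[y0:y1,x0:x1]=m[y0:y1,x0:x1]
        cs,_=cv2.findContours(k,cv2.RETR_EXTERNAL,cv2.CHAIN_APPROX_NONE)
        if not cs: continue
        c=max(cs,key=cv2.contourArea); (u,v),wh,a=cv2.minAreaRect(c)
        out[n]=(u,v,cv2.contourArea(c),wh)
    return out
E
python3 - <<'E'
from h import *
for n,roi in (("scene",(205,312,200,245)),("top",(335,460,205,245))):
    im=pickle.load(open(f"pics/{n}0.pkl","rb"))
    for k,(u,v,a,wh) in caps(im,roi).items(): print(n,k,round(u,1),round(v,1),a,np.round(wh,1),ray(im,u,v,66).round(1))
    x,y,w,h=(265,180,200,75) if n=="scene" else (175,195,215,85)
    cv2.imwrite(f"pics/{n}0z.png",cv2.resize(im["pixels"][y:y+h,x:x+w,::-1],None,fx=3.7,fy=3.7,interpolation=cv2.INTER_CUBIC))
im=pickle.load(open("pics/top0.pkl","rb"))
hsv=cv2.cvtColor(im["pixels"],cv2.COLOR_RGB2HSV)
m=cv2.inRange(hsv,(100,120,50),(118,255,255));m[:, :175]=0;m[:,335:]=0
ys,xs=np.nonzero(m);print(xs.min(),xs.max(),ys.min(),ys.max())
for c in range(186,330,6):
    r=np.nonzero(m[:,c])[0]; print(c,r.tolist())
E
```

```text
scene red 296.5 214.5 180.0 [15. 15.] [562.2 -33.7  66. ]
scene green 224.5 215.5 157.0 [13. 15.] [ 556.2 -173.8   66. ]
scene yellow 249.0 216.5 179.5 [15. 16.] [ 561.3 -126.1   66. ]
top red 356.0 224.5 238.0 [17. 18.] [558.4 -33.2  66. ]
top blue 393.0 226.0 0.0 [0. 0.] [556.9 -95.8  66. ]
top green 439.0 227.5 240.5 [17. 18.] [ 555.7 -173.5   66. ]
top yellow 411.0 225.5 246.5 [17. 18.] [ 558.3 -126.3   66. ]
185 326 206 251
186 [222, 223, 224, 225, 226, 227, 228, 229, 230, 231, 232, 233, 234, 235, 236, 237, 238, 239]
192 [207, 208, 209, 210, 211, 212, 213, 214, 215, 216, 217, 218, 219, 220, 221, 222, 223, 224, 225, 226, 227, 236, 237, 238, 239, 240]
198 [207, 208, 209, 210, 211, 212, 236, 237, 238, 239, 240]
204 [207, 208, 209, 210, 211, 212, 237, 238, 239, 240, 241]
210 [207, 208, 209, 210, 211, 212, 237, 238, 239, 240, 241]
216 [208, 209, 210, 211, 212, 241]
222 [241, 242]
228 [208, 209, 210, 237, 238, 239, 240, 241, 242]
234 [208, 209, 210, 211, 212, 213, 238, 239, 240, 241, 242]
240 [209, 210, 211, 212, 213, 238, 239, 240, 241, 242]
246 [209, 210, 211, 212, 213, 238, 239, 240, 241, 242]
252 [209, 210, 211, 212, 213, 214, 239, 240, 241, 242, 243]
258 [209, 210, 211, 212, 213, 214, 239, 240, 241, 242, 243]
264 [210, 211, 212, 213, 214, 239, 240, 241, 242, 243]
270 [210, 211, 212, 213, 214, 239, 240, 241, 242, 243]
276 [210, 211, 212, 213, 214, 215, 240, 241, 242, 243]
282 [210, 211, 212, 213, 214, 215, 240, 241, 242, 243, 244]
288 [211, 212, 213, 214, 215, 240, 241, 242, 243, 244]
294 [211, 212, 213, 214, 215, 240, 241, 242, 243, 244]
300 [211, 212, 213, 214, 215, 216, 241, 242, 243, 244]
306 [211, 212, 213, 214, 215, 216, 241, 242, 243, 244, 245]
312 [210, 211, 212, 213, 214, 243, 244, 245, 246, 247]
318 [208, 209, 210, 211, 212, 213, 245, 246, 247, 248, 249]
324 [206, 207, 208, 209, 210, 211, 247, 248, 249, 250]
```

View pics/top0z.png

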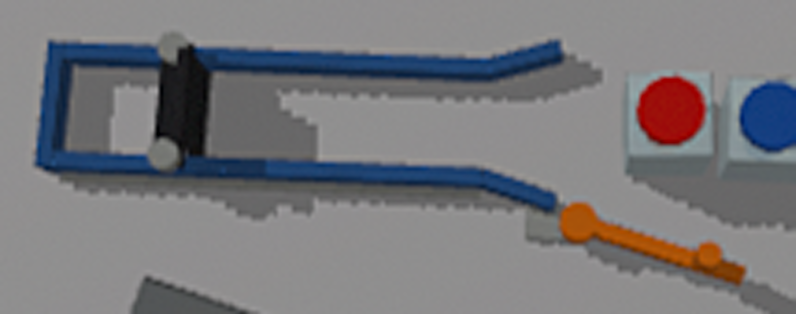

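View pics/scene0z.png

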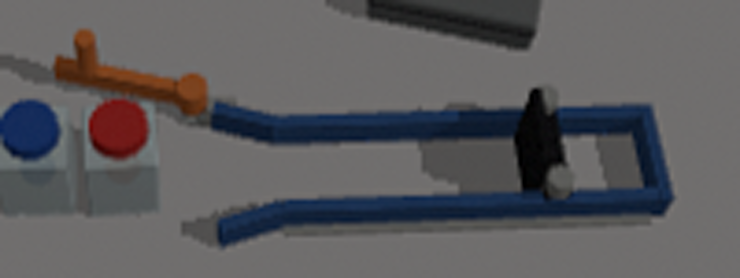

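Run:
```python
from h import *
T=pickle.load(open("pics/top0.pkl","rb"));S=pickle.load(open("pics/scene0.pkl","rb"))
def mask(im,lo,hi,roi):
    hsv=cv2.cvtColor(im["pixels"],cv2.COLOR_RGB2HSV);m=cv2.inRange(hsv,lo,hi)
    k=np.zeros_like(m);x0,x1,y0,y1=roi;k[y0:y1,x0:x1]=m[y0:y1,x0:x1];return k
def edges(im,m,cols,split,z):
    # first (upper) row of each wall
    A=[];B=[]
    for c in cols:
        r=np.nonzero(m[:,c])[0]; a=r[r<split];b=r[r>=split]
        if len(a):A.append(ray(im,c,a.min()-.5,z))
        if len(b):B.append(ray(im,c,b.min()-.5,z))
    out=[]
    for P in(A,B):
        P=np.array(P);p=np.polyfit(P[:,1],P[:,0],1);out.append(p);print('slope',p[0].round(4),'x at y=100:',np.polyval(p,100).round(1),'resid',np.std(P[:,0]-np.polyval(p,P[:,1])).round(2))
    return out
mt=mask(T,(100,120,50),(120,255,255),(175,335,195,260))
print('top: far-wall outer, near-wall inner');edges(T,mt,range(236,302),225,22)
ms=mask(S,(100,120,40),(122,255,255),(320,450,200,250))
print('scene: near outer, far inner');edges(S,ms,range(350,400),224,22)
for im,m in((T,mt),(S,ms)):
    ys,xs=np.nonzero(m);i=xs.argmax() if im is T else xs.argmin()
    for w in (0,1):
        s=225;k=(ys<s) if w==0 else (ys>=s)
        j=xs[k].max() if im is T else xs[k].min(); print('mouth',j,ys[k][xs[k]==j],ray(im,j+(1 if im is T else 0),ys[k][xs[k]==j].mean(),22).round(1))
# orange
for n,im,roi in(("top",T,(320,385,240,285)),("scene",S,(270,330,180,215))):
    m=mask(im,(8,150,80),(20,255,255),roi);ys,xs=np.nonzero(m);print(n,xs.min(),xs.max(),ys.min(),ys.max())
    cv2.imwrite(f"pics/{n}_or.png",cv2.resize(im["pixels"][roi[2]:roi[3],roi[0]:roi[1],::-1],None,fx=10,fy=10,interpolation=cv2.INTER_NEAREST))
# jar rows mask: caps in top with finer centroid
for n,im,roi in(("top",T,(335,460,205,250)),("scene",S,(210,315,200,230))):
    hsv=cv2.cvtColor(im["pixels"],cv2.COLOR_RGB2HSV)
    for c,(a,b) in {'red':(0,5),'blue':(105,125),'yellow':(20,34),'green':(50,90)}.items():
        m=mask(im,(a,150,60),(b,255,255),roi);q,l,st,ce=cv2.connectedComponentsWithStats(m)
        i=1+st[1:,4].argmax();u,v=ce[i];print(n,c,st[i],ray(im,u,v,66).round(1))
# backstop: black
for n,im,roi in(("top",T,(205,240,200,245)),("scene",S,(395,425,200,245))):
    m=mask(im,(0,0,0),(180,255,45),roi);ys,xs=np.nonzero(m);print(n,'black',xs.min(),xs.max(),ys.min(),ys.max())
```

```text
top: far-wall outer, near-wall inner
slope 0.022 x at y=100: 592.3 resid 0.53
slope 0.0276 x at y=100: 538.6 resid 0.53
scene: near outer, far inner
slope 0.0239 x at y=100: 533.6 resid 0.62
slope 0.0234 x at y=100: 587.7 resid 0.66
mouth 326 [209 210 211] [593.3  16.2  22. ]
mouth 324 [247 248 249 250] [523.4  18.6  22. ]
mouth 322 [211 212 213] [532.7  18.2  22. ]
mouth 324 [239 240 241 242 243 244] [601.8  17.9  22. ]
top 326 375 250 271
scene 280 320 188 210
top red [347 216  19  18 258] [558.6 -32.9  66. ]
top blue [375 218  18  18 259] [556.4 -79.9  66. ]
top yellow [402 217  19  18 267] [ 557.9 -125.6   66. ]
top green [430 219  19  18 257] [ 555.6 -173.1   66. ]
scene red [289 207  16  16 191] [561.6 -33.7  66. ]
scene blue [265 207  16  16 181] [559.1 -80.6  66. ]
scene yellow [241 209  16  15 188] [ 560.8 -126.2   66. ]
scene green [217 210  16  13 155] [ 557.4 -173.9   66. ]
top black 217 231 207 239
scene black 395 417 204 233
```

View pics/top_or.png

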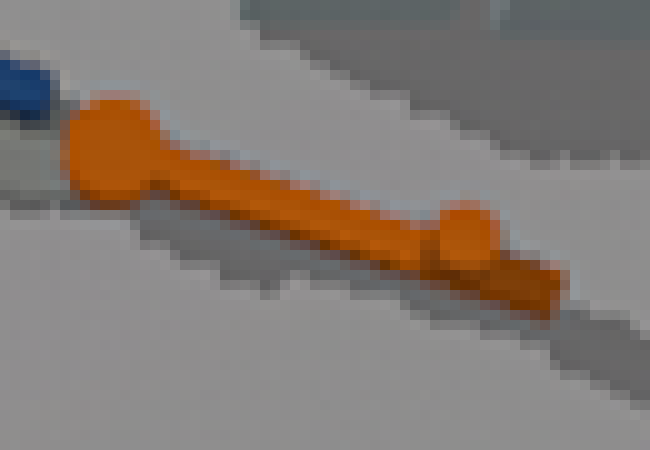

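Request:
{"api": "step_arm", "payload": {"motion": [{"linear": [-20, -23, 0], "twist": 4, "gripper": 12}, {"linear": [-45, -52, 0], "twist": 8, "gripper": 12}, {"linear": [-72, -82, 0], "twist": 12, "gripper": 12}, {"linear": [-99, -113, 0], "twist": 16, "gripper": 12}, {"linear": [-126, -144, 0], "twist": 20, "gripper": 12}, {"linear": [-153, -175, 0], "twist": 24, "gripper": 12}, {"linear": [-180, -206, 0], "twist": 28, "gripper": 12}, {"linear": [-207, -237, 0], "twist": 32, "gripper": 12}, {"linear": [-234, -268, 0], "twist": 36, "gripper": 12}, {"linear": [-260, -298, 0], "twist": 40, "gripper": 12}, {"linear": [-285, -326, 0], "twist": 44, "gripper": 12}, {"linear": [-301, -342, 0], "twist": 48, "gripper": 12}]}}

```text
clock: 1.1
tool_pos: [373.3, 174.6, 222.7]
orientation: [0.0, 0.545, 0.839, -0.0]
contact_force: [0.4, 0.1, 0.0]
gripper_width: 13.2
```

```bash
cat >> h.py <<'E'
from scipy.spatial.transform import Rotation as Ro
RA=1.39  # rack x axis heading = 90-RA deg
u=np.array([np.sin(np.radians(RA)),np.cos(np.radians(RA)),0]); w=np.array([-u[1],u[0],0])
M=np.array([561.,17.5,0])
def st(bot):
    o=bot.get_obs();q=o["orientation"];R=Ro.from_quat([q[1],q[2],q[3],q[0]]).as_matrix();p=o["tool_pos"]
    d=p-M;f=o["contact_force"]
    yaw=np.degrees(np.arctan2(R[1,1],R[0,1])); tw=yaw-(-RA)
    print("t %.2f pos %s rack x %.1f y %.1f z %.1f | yaw y-axis %.2f twist needed %.2f tilt %.2f | F rack %.2f %.2f %.2f | grip %.1f"%(o["clock"],p.round(1),d@u,d@w,p[2],yaw,tw,np.degrees(np.arccos(-R[2,2])),f@u,f@w,f[2],o["gripper_width"]))
    return o,R,p
def go(R,p,rx,ry,z):
    X=M+u*rx+w*ry;X[2]=z; print("shift",(R.T@(X-p)).round(1))
E
python3 - <<'E'
from h import *
from bench import bot
o,R,p=st(bot);print(o["joints"].round(2));go(R,p,-262,0,140)
E
```

```text
t 1.10 pos [373.3 174.6 222.7] rack x 152.5 y 191.5 z 222.7 | yaw y-axis 23.98 twist needed 25.37 tilt 0.01 | F rack 0.10 -0.38 0.02 | grip 13.2
[-0.89  0.03  0.35  2.09 -0.01  1.02 -0.12]
shift [-456.5   -4.6   82.8]
```

Request:
{"api": "step_arm", "payload": {"motion": [{"linear": [-25, 0, 3], "twist": 2, "gripper": 12}, {"linear": [-60, -1, 8], "twist": 4, "gripper": 12}, {"linear": [-100, -1, 15], "twist": 7, "gripper": 12}, {"linear": [-140, -1, 22], "twist": 10, "gripper": 12}, {"linear": [-180, -2, 30], "twist": 13, "gripper": 12}, {"linear": [-220, -2, 38], "twist": 16, "gripper": 12}, {"linear": [-260, -3, 46], "twist": 18, "gripper": 12}, {"linear": [-300, -3, 54], "twist": 20, "gripper": 12}, {"linear": [-340, -4, 62], "twist": 22, "gripper": 12}, {"linear": [-380, -4, 70], "twist": 24, "gripper": 12}, {"linear": [-418, -5, 77], "twist": 25.4, "gripper": 12}, {"linear": [-450, -5, 83], "twist": 25.4, "gripper": 12}]}}

```text
clock: 2.1
tool_pos: [553.8, -236.2, 138.6]
orientation: [-0.0, 0.714, 0.7, -0.001]
contact_force: [0.7, 0.6, 0.0]
gripper_width: 12.3
```

Run:
```python
from h import *
from bench import bot
o,R,p=st(bot);print(o["joints"].round(2));go(R,p,-262,0,32)
im=bot.get_image("wrist");cv2.imwrite("pics/w1.png",im["pixels"][:,:,::-1]);pickle.dump((im,R,p),open("pics/w1.pkl","wb"))
im=bot.get_image("top");cv2.imwrite("pics/t1.png",im["pixels"][:,:,::-1])
```

```text
t 2.10 pos [ 553.8 -236.2  138.6] rack x -253.8 y 1.0 z 138.6 | yaw y-axis -1.17 twist needed 0.22 tilt 0.07 | F rack 0.64 -0.68 0.01 | grip 12.3
[-0.13  0.51  0.63  1.78 -0.36  0.97  0.63]
shift [ -8.2   1.1 106.6]
```

View pics/w1.png

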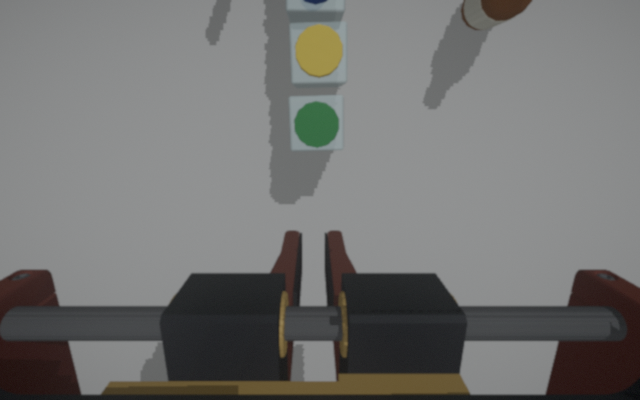

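View pics/t1.png

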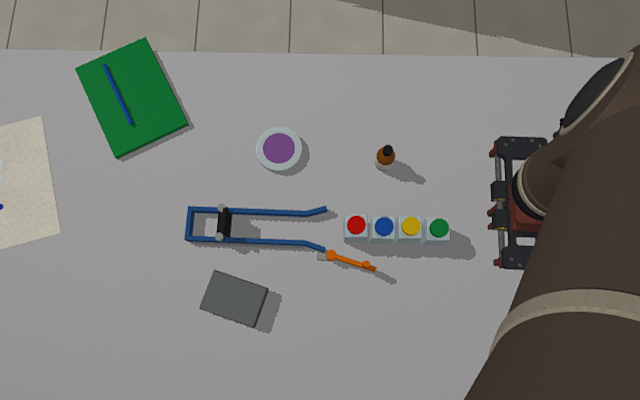

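The wrist view puts the green cap at (316,124) and yellow at (319,50), with the finger tips around columns 291–341. The row is straight ahead of the fingers. I'll convert these to world positions.

```bash
cat >> h.py <<'E'
def wim(im,R,p):
    Mt=im["mount"];Rc=R@Mt[:3,:3];c=R@Mt[:3,3]+p
    return dict(pixels=im["pixels"],intrinsics=im["intrinsics"],R=Rc.T,t=-Rc.T@c)
def rk(X): d=X-M;return np.array([d@u,d@w]).round(1)
def capfind(im,c,roi=None):
    hsv=cv2.cvtColor(im["pixels"],cv2.COLOR_RGB2HSV);a,b={'red':(0,5),'blue':(105,125),'yellow':(20,34),'green':(50,90)}[c]
    m=cv2.inRange(hsv,(a,150,50),(b,255,255))
    if roi: k=np.zeros_like(m);x0,x1,y0,y1=roi;k[y0:y1,x0:x1]=m[y0:y1,x0:x1];m=k
    q,l,s,ce=cv2.connectedComponentsWithStats(m)
    i=1+s[1:,4].argmax();return s[i],ce[i]
E
python3 - <<'E'
from h import *
im,R,p=pickle.load(open("pics/w1.pkl","rb"));I=wim(im,R,p)
for c,roi in(('green',(280,360,90,170)),('yellow',(280,360,0,90))):
    s,ce=capfind(im,c,roi);X=ray(I,*ce,68);print(c,s,X.round(1),rk(X))
# body top face edges (z=56) seen in wrist
print('tool centre proj at z138,', proj(I,p), 'u at tip')
for px in((289.5,96),(343,96),(290.5,150),(343.5,150),(290.5,82),(346,80)):
    X=ray(I,*px,56);print(px,X.round(1),rk(X))
T=pickle.load(open("pics/top0.pkl","rb"))
X=ray(T,331.4,254.8,27);print('hinge',X.round(1),rk(X))
X=ray(T,366.5,263.5,56);print('post',X.round(1),rk(X))
E
```

```text
Traceback (most recent call last):
  File "h.py", line 41, in capfind
    i=1+s[1:,4].argmax();return s[i],ce[i]
        ~~~~~~~~~~~~~~^^
ValueError: attempt to get argmax of an empty sequence
```

```bash
sed -i 's/(a,150,50)/(a,100,40)/;s/.green.:(50,90)}\[c\]/"green":(50,90)}[c]/;s/.yellow.:(20,34),"green"/"yellow":(18,34),"green"/' h.py
python3 - <<'E'
from h import *
im,R,p=pickle.load(open("pics/w1.pkl","rb"));I=wim(im,R,p)
hsv=cv2.cvtColor(im["pixels"],cv2.COLOR_RGB2HSV);print(hsv[124,316],hsv[50,319])
for c,roi in(('green',(280,360,90,170)),('yellow',(280,360,0,90))):
    s,ce=capfind(im,c,roi);X=ray(I,*ce,68);print(c,s,X.round(1),rk(X))
print('tool centre proj at z138,', proj(I,p), 'u at tip')
for px in((289.5,96),(343,96),(290.5,150),(343.5,150),(290.5,82),(346,80)):
    X=ray(I,*px,56);print(px,X.round(1),rk(X))
T=pickle.load(open("pics/top0.pkl","rb"))
X=ray(T,331.4,254.8,27);print('hinge',X.round(1),rk(X))
X=ray(T,366.5,263.5,56);print('post',X.round(1),rk(X))
E
```

```text
[ 67 122 107] [ 25 137 160]
green [ 295  103   43   44 1446] [ 558.  -172.7   68. ] [-190.2   -1.6]
yellow [ 296   25   46   52 1855] [ 560.3 -125.2   68. ] [-142.7   -2.8]
tool centre proj at z138, [311.7897778  251.08746289] u at tip
(289.5, 96) [ 539.3 -153.3   56. ] [-171.3   17.6]
(343, 96) [ 577.7 -154.1   56. ] [-171.1  -20.8]
(290.5, 150) [ 538.5 -192.    56. ] [-210.    17.4]
(343.5, 150) [ 578.3 -192.8   56. ] [-209.9  -22.4]
(290.5, 82) [ 540.4 -143.8   56. ] [-161.8   16.7]
(346, 80) [ 579.8 -143.3   56. ] [-160.3  -22.7]
hinge [511.7   7.2  27. ] [-11.5  49. ]
post [493.9 -51.6  56. ] [-70.7  65.4]
```

```bash
sed -i 's/M=np.array(\[561/M=np.array([562/' h.py
python3 - <<'E'
from h import *
from bench import bot
o,R,p=st(bot);go(R,p,-248,0,31)
E
```

```text
t 2.20 pos [ 553.4 -239.3  138.2] rack x -256.9 y 2.4 z 138.2 | yaw y-axis -1.37 twist needed 0.02 tilt 0.22 | F rack -0.30 -0.15 0.05 | grip 12.0
shift [  9.3   2.6 107.2]
```

Request:
{"api": "step_arm", "payload": {"motion": [{"linear": [3, 1, 15], "twist": 0, "gripper": 12}, {"linear": [6, 2, 40], "twist": 0, "gripper": 12}, {"linear": [9, 2.5, 65], "twist": 0, "gripper": 12}, {"linear": [9, 2.5, 85], "twist": 0, "gripper": 12}, {"linear": [9, 2.5, 98], "twist": 0, "gripper": 12}, {"linear": [9, 2.5, 106], "twist": 0, "gripper": 12}, {"linear": [9, 2.5, 107], "twist": 0, "gripper": 12}, {"linear": [9, 2.5, 107], "twist": 0, "gripper": 12}]}}

```text
clock: 2.87
tool_pos: [556.4, -224.6, 32.9]
orientation: [0.0, 0.714, 0.701, -0.0]
contact_force: [-0.4, -0.1, 0.4]
gripper_width: 11.7
```

Run:
```python
from h import *
from bench import bot
o,R,p=st(bot)
im=bot.get_image("wrist");cv2.imwrite("pics/w2.png",im["pixels"][:,:,::-1]);pickle.dump((im,R,p),open("pics/w2.pkl","wb"))
```

```text
t 2.87 pos [ 556.4 -224.6   32.9] rack x -242.2 y -0.3 z 32.9 | yaw y-axis -1.04 twist needed 0.35 tilt 0.00 | F rack -0.15 0.41 0.44 | grip 11.7
```

View pics/w2.png

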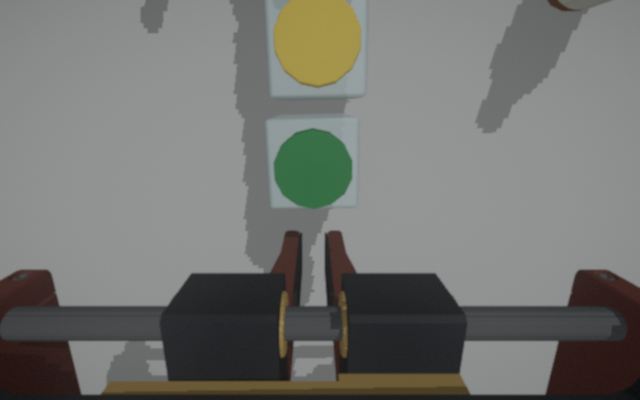

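Request:
{"api": "step_arm", "payload": {"motion": [{"linear": [3, 0, 0], "twist": 0.3, "gripper": 12}, {"linear": [7, 0, 1], "twist": 0.3, "gripper": 12}, {"linear": [11, 0, 2], "twist": 0.3, "gripper": 12}, {"linear": [14, 0, 2], "twist": 0.3, "gripper": 12}, {"linear": [17, 0, 2], "twist": 0.3, "gripper": 12}, {"linear": [20, 0, 2], "twist": 0.3, "gripper": 12}, {"linear": [22, 0, 2], "twist": 0.3, "gripper": 12}, {"linear": [24, 0, 2], "twist": 0.3, "gripper": 12}, {"linear": [26, 0, 2], "twist": 0.3, "gripper": 12}, {"linear": [28, 0, 2], "twist": 0.3, "gripper": 12}, {"linear": [30, 0, 2], "twist": 0.3, "gripper": 12}, {"linear": [32, 0, 2], "twist": 0.3, "gripper": 12}]}}

```text
clock: 3.92
tool_pos: [557.0, -193.0, 30.8]
orientation: [0.0, 0.715, 0.699, -0.0]
contact_force: [-0.1, -3.9, 2.1]
gripper_width: 12.2
```

Run:
```python
from h import *
from bench import bot
o,R,p=st(bot)
```

```text
t 3.92 pos [ 557.  -193.    30.8] rack x -210.5 y -0.1 z 30.8 | yaw y-axis -1.37 twist needed 0.02 tilt 0.04 | F rack -3.87 -0.03 2.11 | grip 12.2
```

Request:
{"api": "step_arm", "payload": {"motion": [{"linear": [2, 0, 0], "twist": 0, "gripper": 12}, {"linear": [4, 0, 0], "twist": 0, "gripper": 12}, {"linear": [6, 0, 0], "twist": 0, "gripper": 12}, {"linear": [8, 0, 0], "twist": 0, "gripper": 12}, {"linear": [10, 0, 0], "twist": 0, "gripper": 12}, {"linear": [12, 0, 0], "twist": 0, "gripper": 12}, {"linear": [14, 0, 0], "twist": 0, "gripper": 12}, {"linear": [16, 0, 0], "twist": 0, "gripper": 12}, {"linear": [18, 0, 0], "twist": 0, "gripper": 12}, {"linear": [20, 0, 0], "twist": 0, "gripper": 12}, {"linear": [22, 0, 0], "twist": 0, "gripper": 12}, {"linear": [24, 0, 0], "twist": 0, "gripper": 12}]}}

```text
clock: 4.92
tool_pos: [557.5, -168.9, 30.8]
orientation: [0.0, 0.715, 0.699, -0.0]
contact_force: [0.3, -5.7, 2.2]
gripper_width: 12.0
```

```bash
cat > look.py <<'E'
from h import *
from bench import bot
import sys
o,R,p=st(bot);n=sys.argv[1]
S=bot.get_image("scene")
W=wim(bot.get_image("wrist"),R,p)
for c,roi in(('red',(200,480,205,240)),('blue',(200,480,205,240)),('yellow',(200,480,205,240)),('green',(200,480,205,240))):
    try:
        s,ce=capfind(S,c,roi);X=ray(S,*ce,67);X[0]-=2;print(c,s[4],X.round(1),rk(X))
    except Exception as e: print(c,e)
y=205-15
a=cv2.resize(S["pixels"][175:255,205:450,::-1],(640,209),interpolation=cv2.INTER_CUBIC)
b=W["pixels"][:,:,::-1]
cv2.imwrite(f"pics/{n}.png",np.vstack([a,b[:380]]))
pickle.dump((S,W),open(f"pics/{n}.pkl","wb"))
E
python3 look.py c1
```

```text
t 4.92 pos [ 557.5 -168.9   30.8] rack x -186.4 y -0.1 z 30.8 | yaw y-axis -1.36 twist needed 0.03 tilt 0.04 | F rack -5.69 -0.42 2.18 | grip 12.0
red 209 [561.5 -17.8  67. ] [-35.3  -0.4]
blue 999 [606.9 164.1  67. ] [147.7 -41.3]
yellow 203 [560.6 -97.2  67. ] [-114.7   -1.4]
green 182 [ 558.7 -136.1   67. ] [-153.6   -0.4]
```

View pics/c1.png

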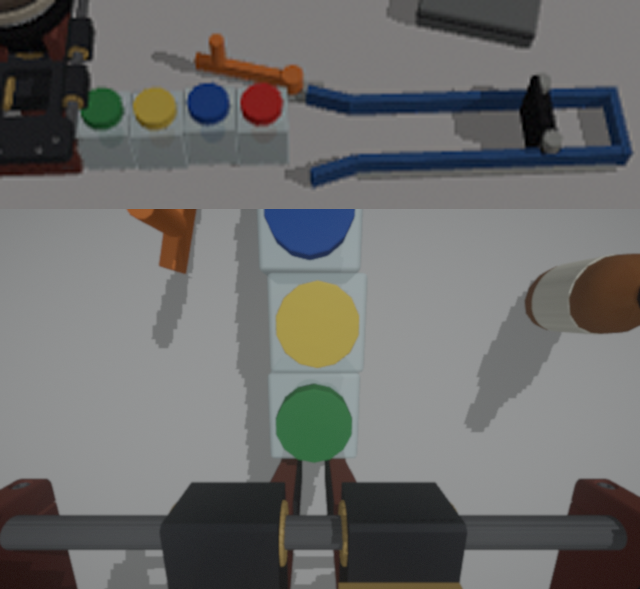

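Run:
```python
from h import *
T=pickle.load(open("pics/top0.pkl","rb"));S,_=pickle.load(open("pics/c1.pkl","rb"))
for z in(0,10,22): print(z,rk(ray(T,231.5,226,z)))
for n,im,(x,y,w,h) in(("top",T,(205,195,40,55)),("scene",S,(390,195,45,55))):
    cv2.imwrite(f"pics/{n}bs.png",cv2.resize(im["pixels"][y:y+h,x:x+w,::-1],None,fx=10,fy=10,interpolation=cv2.INTER_NEAREST))
a=cv2.imread("pics/topbs.png");b=cv2.imread("pics/scenebs.png");cv2.imwrite("pics/bs.png",np.hstack([a,b])[:, :800])
```

```text
0 [173.    0.7]
10 [170.9   2.7]
22 [168.5   5.1]
```

View pics/bs.png

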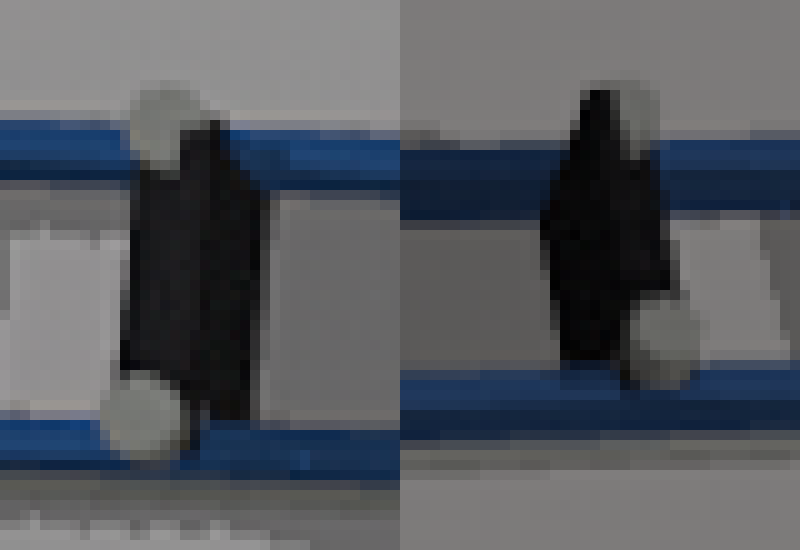

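Request:
{"api": "step_arm", "payload": {"motion": [{"linear": [3, 0, 0], "twist": 0, "gripper": 12}, {"linear": [7, 0, 0], "twist": 0, "gripper": 12}, {"linear": [11, 0, 0], "twist": 0, "gripper": 12}, {"linear": [15, 0, 0], "twist": 0, "gripper": 12}, {"linear": [19, 0, 0], "twist": 0, "gripper": 12}, {"linear": [23, 0, 0], "twist": 0, "gripper": 12}, {"linear": [27, 0, 0], "twist": 0, "gripper": 12}, {"linear": [31, 0, 0], "twist": 0, "gripper": 12}, {"linear": [35, 0, 0], "twist": 0, "gripper": 12}, {"linear": [38, 0, 0], "twist": 0, "gripper": 12}, {"linear": [40, 0, 0], "twist": 0, "gripper": 12}, {"linear": [41, 0, 0], "twist": 0, "gripper": 12}]}}

```text
clock: 6.02
tool_pos: [558.5, -127.7, 30.8]
orientation: [0.0, 0.715, 0.699, -0.0]
contact_force: [0.8, -5.6, 2.1]
gripper_width: 12.2
```

```bash
python3 look.py c2
```

```text
t 6.02 pos [ 558.5 -127.7   30.8] rack x -145.2 y -0.0 z 30.8 | yaw y-axis -1.34 twist needed 0.05 tilt 0.03 | F rack -5.63 -0.90 2.08 | grip 12.2
red 206 [562.3  23.   67. ] [ 5.5 -0.1]
blue 1000 [606.9 164.2  67. ] [147.7 -41.3]
yellow 203 [561.4 -56.4  67. ] [-73.9  -1.2]
green 173 [559.9 -94.6  67. ] [-112.1   -0.6]
```

View pics/c2.png

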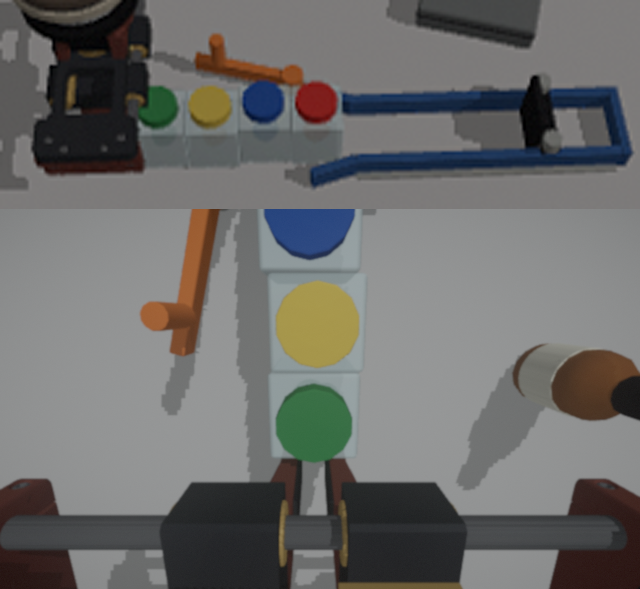

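The row is tight and entering the bay (red cap at ≈(317,101) in the upper crop), with the backstop visually at about x ≈ 173. I'll keep sliding.

Request:
{"api": "step_arm", "payload": {"motion": [{"linear": [3, 0, 0], "twist": 0, "gripper": 12}, {"linear": [7, 0, 0], "twist": 0, "gripper": 12}, {"linear": [11, 0, 0], "twist": 0, "gripper": 12}, {"linear": [15, 0, 0], "twist": 0, "gripper": 12}, {"linear": [19, 0, 0], "twist": 0, "gripper": 12}, {"linear": [23, 0, 0], "twist": 0, "gripper": 12}, {"linear": [27, 0, 0], "twist": 0, "gripper": 12}, {"linear": [31, 0, 0], "twist": 0, "gripper": 12}, {"linear": [35, 0, 0], "twist": 0, "gripper": 12}, {"linear": [38, 0, 0], "twist": 0, "gripper": 12}, {"linear": [40, 0, 0], "twist": 0, "gripper": 12}, {"linear": [41, 0, 0], "twist": 0, "gripper": 12}]}}

```text
clock: 7.12
tool_pos: [559.4, -86.8, 30.7]
orientation: [0.0, 0.715, 0.699, -0.0]
contact_force: [-0.5, -5.7, 2.6]
gripper_width: 11.9
```

```bash
python3 look.py c3
```

```text
t 7.12 pos [559.4 -86.8  30.7] rack x -104.4 y 0.1 z 30.7 | yaw y-axis -1.35 twist needed 0.04 tilt 0.03 | F rack -5.67 0.35 2.58 | grip 11.9
red 202 [563.6  63.5  67. ] [46.  -0.5]
blue 1004 [606.9 163.7  67. ] [147.3 -41.4]
yellow 210 [562.1 -15.7  67. ] [-33.1  -0.9]
green 144 [561.8 -52.2  67. ] [-69.7  -1.5]
```

View pics/c3.png

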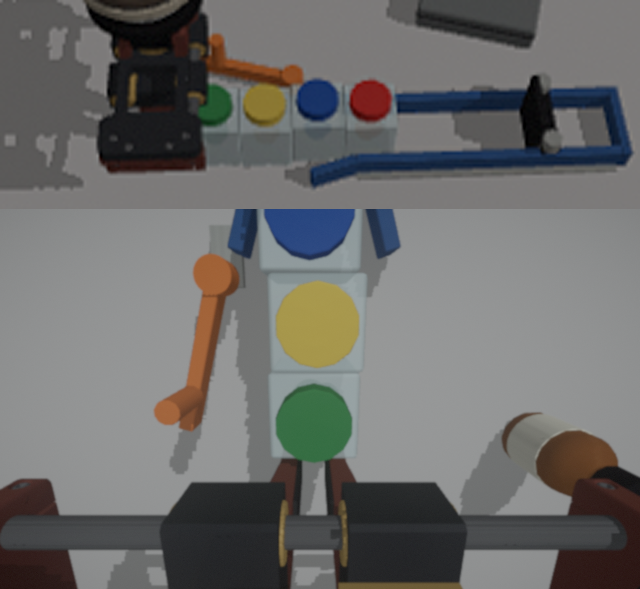

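Request:
{"api": "step_arm", "payload": {"motion": [{"linear": [3, 0, 0], "twist": 0, "gripper": 12}, {"linear": [7, 0, 0], "twist": 0, "gripper": 12}, {"linear": [11, 0, 0], "twist": 0, "gripper": 12}, {"linear": [15, 0, 0], "twist": 0, "gripper": 12}, {"linear": [19, 0, 0], "twist": 0, "gripper": 12}, {"linear": [23, 0, 0], "twist": 0, "gripper": 12}, {"linear": [27, 0, 0], "twist": 0, "gripper": 12}, {"linear": [31, 0, 0], "twist": 0, "gripper": 12}, {"linear": [35, 0, 0], "twist": 0, "gripper": 12}, {"linear": [38, 0, 0], "twist": 0, "gripper": 12}, {"linear": [40, 0, 0], "twist": 0, "gripper": 12}, {"linear": [41, 0, 0], "twist": 0, "gripper": 12}]}}

```text
clock: 8.22
tool_pos: [560.2, -45.9, 30.7]
orientation: [0.0, 0.715, 0.699, -0.0]
contact_force: [-0.1, -6.2, 3.3]
gripper_width: 12.2
```

```bash
python3 look.py c4
```

```text
t 8.22 pos [560.2 -45.9  30.7] rack x -63.4 y 0.2 z 30.7 | yaw y-axis -1.35 twist needed 0.04 tilt 0.03 | F rack -6.17 -0.06 3.25 | grip 12.2
red 201 [564.3 104.1  67. ] [86.6 -0.2]
blue 1008 [606.9 163.1  67. ] [146.6 -41.4]
yellow 199 [563.1  24.9  67. ] [ 7.5 -1. ]
green 106 [561.7  -9.3  67. ] [-26.8  -0.3]
```

View pics/c4.png

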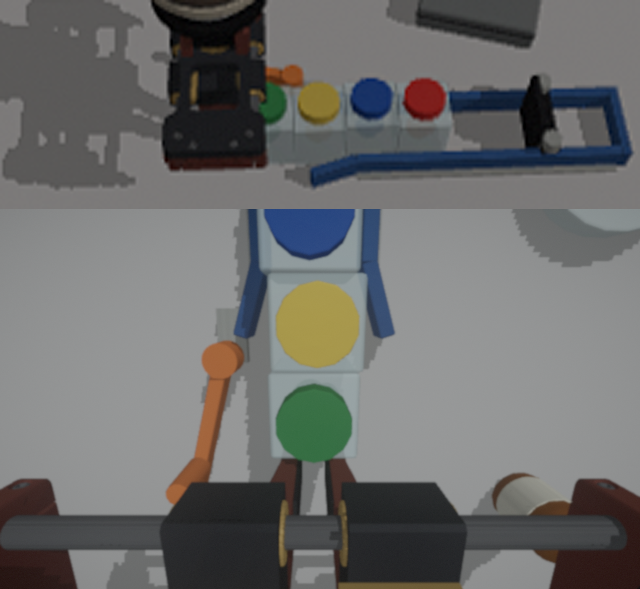

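Request:
{"api": "step_arm", "payload": {"motion": [{"linear": [3, 0, 0], "twist": 0, "gripper": 12}, {"linear": [7, 0, 0], "twist": 0, "gripper": 12}, {"linear": [11, 0, 0], "twist": 0, "gripper": 12}, {"linear": [15, 0, 0], "twist": 0, "gripper": 12}, {"linear": [19, 0, 0], "twist": 0, "gripper": 12}, {"linear": [23, 0, 0], "twist": 0, "gripper": 12}, {"linear": [27, 0, 0], "twist": 0, "gripper": 12}, {"linear": [31, 0, 0], "twist": 0, "gripper": 12}, {"linear": [35, 0, 0], "twist": 0, "gripper": 12}, {"linear": [38, 0, 0], "twist": 0, "gripper": 12}, {"linear": [41, 0, 0], "twist": 0, "gripper": 12}, {"linear": [43, 0, 0], "twist": 0, "gripper": 12}]}}

```text
clock: 9.32
tool_pos: [561.2, -3.1, 30.7]
orientation: [0.0, 0.715, 0.699, -0.0]
contact_force: [0.3, -7.0, 3.5]
gripper_width: 12.0
```

```bash
python3 look.py c5
```

```text
t 9.32 pos [561.2  -3.1  30.7] rack x -20.7 y 0.3 z 30.7 | yaw y-axis -1.37 twist needed 0.02 tilt 0.04 | F rack -6.99 -0.46 3.52 | grip 12.0
red 199 [565.4 146.6  67. ] [129.1  -0.2]
blue 1006 [606.9 163.8  67. ] [147.3 -41.3]
yellow 207 [564.3  67.4  67. ] [49.9 -1.1]
green 64 [562.6  35.8  67. ] [18.3 -0.1]
```

View pics/c5.png

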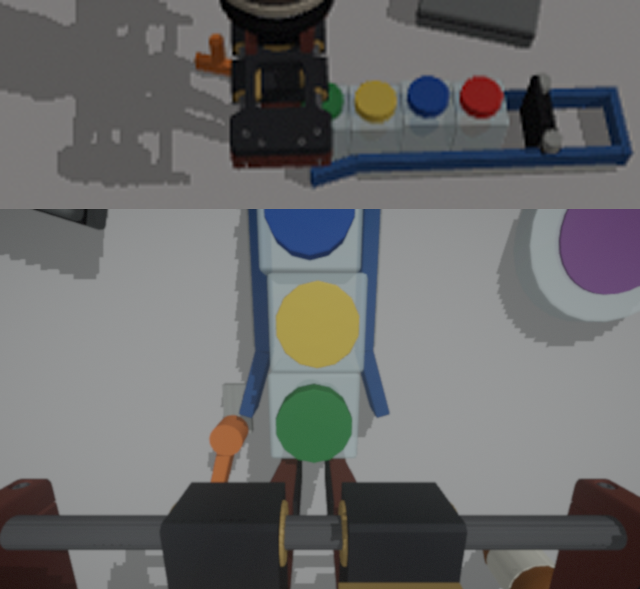

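Request:
{"api": "step_arm", "payload": {"motion": [{"linear": [1, 0, 0], "twist": 0, "gripper": 12}, {"linear": [2, 0, 0], "twist": 0, "gripper": 12}, {"linear": [3, 0, 0], "twist": 0, "gripper": 12}, {"linear": [4, 0, 0], "twist": 0, "gripper": 12}, {"linear": [5, 0, 0], "twist": 0, "gripper": 12}, {"linear": [6, 0, 0], "twist": 0, "gripper": 12}, {"linear": [7, 0, 0], "twist": 0, "gripper": 12}, {"linear": [8, 0, 0], "twist": 0, "gripper": 12}, {"linear": [9, 0, 0], "twist": 0, "gripper": 12}, {"linear": [10, 0, 0], "twist": 0, "gripper": 12}, {"linear": [10.5, 0, 0], "twist": 0, "gripper": 12}, {"linear": [11, 0, 0], "twist": 0, "gripper": 12}]}}

```text
clock: 10.42
tool_pos: [561.3, 7.5, 30.8]
orientation: [0.0, 0.716, 0.699, -0.0]
contact_force: [1.2, -6.0, 3.6]
gripper_width: 11.8
```

```bash
python3 -c "
from h import *
from bench import bot
st(bot)"
```

```text
t 10.42 pos [561.3   7.5  30.8] rack x -10.0 y 0.4 z 30.8 | yaw y-axis -1.38 twist needed 0.01 tilt 0.05 | F rack -6.01 -1.38 3.64 | grip 11.8
```

Request:
{"api": "step_arm", "payload": {"motion": [{"linear": [0.2, 0, 0], "twist": 0, "gripper": 12}, {"linear": [0.4, 0, 0], "twist": 0, "gripper": 12}, {"linear": [0.6, 0, 0], "twist": 0, "gripper": 12}, {"linear": [0.8, 0, 0], "twist": 0, "gripper": 12}, {"linear": [1.0, 0, 0], "twist": 0, "gripper": 12}, {"linear": [1.2, 0, 0], "twist": 0, "gripper": 12}]}}

```text
clock: 10.92
tool_pos: [561.4, 8.6, 30.7]
orientation: [0.0, 0.716, 0.699, -0.0]
contact_force: [0.4, -6.9, 3.8]
gripper_width: 12.1
```

```bash
python3 look.py c6
```

```text
t 10.92 pos [561.4   8.6  30.7] rack x -8.9 y 0.4 z 30.7 | yaw y-axis -1.38 twist needed 0.01 tilt 0.05 | F rack -6.91 -0.52 3.83 | grip 12.1
red 201 [565.9 158.3  67. ] [140.8  -0.5]
blue 981 [606.7 166.9  67. ] [150.4 -41.1]
yellow 202 [564.3  79.1  67. ] [61.6 -0.8]
green 58 [562.6  48.1  67. ] [30.6  0.2]
```

View pics/c6.png

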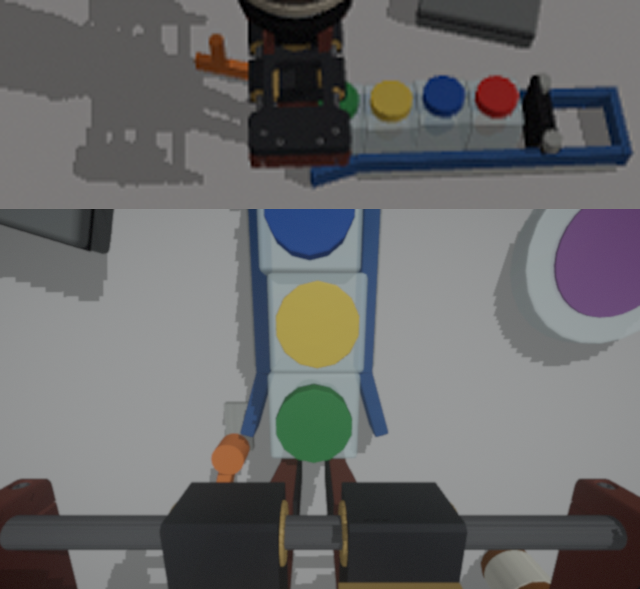

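Request:
{"api": "step_arm", "payload": {"motion": [{"linear": [0.2, 0, 0], "twist": 0, "gripper": 12}, {"linear": [0.4, 0, 0], "twist": 0, "gripper": 12}, {"linear": [0.6, 0, 0], "twist": 0, "gripper": 12}, {"linear": [0.8, 0, 0], "twist": 0, "gripper": 12}, {"linear": [1.0, 0, 0], "twist": 0, "gripper": 12}, {"linear": [1.2, 0, 0], "twist": 0, "gripper": 12}]}}

```text
clock: 11.52
tool_pos: [561.4, 9.9, 30.7]
orientation: [0.0, 0.716, 0.698, -0.0]
contact_force: [-0.9, -7.3, 4.0]
gripper_width: 11.9
```

Request:
{"api": "step_arm", "payload": {"motion": [{"linear": [0.2, 0, 0], "twist": 0, "gripper": 12}, {"linear": [0.4, 0, 0], "twist": 0, "gripper": 12}, {"linear": [0.6, 0, 0], "twist": 0, "gripper": 12}, {"linear": [0.8, 0, 0], "twist": 0, "gripper": 12}, {"linear": [1.0, 0, 0], "twist": 0, "gripper": 12}]}}

```text
clock: 11.93
tool_pos: [561.4, 10.8, 30.7]
orientation: [0.0, 0.716, 0.699, -0.0]
contact_force: [0.1, -6.9, 4.5]
gripper_width: 12.3
```

Request:
{"api": "step_arm", "payload": {"motion": [{"linear": [0.2, 0, 0], "twist": 0, "gripper": 12}, {"linear": [0.4, 0, 0], "twist": 0, "gripper": 12}, {"linear": [0.6, 0, 0], "twist": 0, "gripper": 12}, {"linear": [0.8, 0, 0], "twist": 0, "gripper": 12}, {"linear": [1.0, 0, 0], "twist": 0, "gripper": 12}]}}

```text
clock: 12.35
tool_pos: [561.4, 11.8, 30.7]
orientation: [0.0, 0.716, 0.699, -0.0]
contact_force: [-0.1, -6.9, 4.4]
gripper_width: 12.2
```

```bash
python3 -c "
from h import *
from bench import bot
st(bot)"
```

```text
t 12.35 pos [561.4  11.8  30.7] rack x -5.7 y 0.4 z 30.7 | yaw y-axis -1.39 twist needed 0.00 tilt 0.05 | F rack -6.87 -0.10 4.37 | grip 12.2
```

Request:
{"api": "step_arm", "payload": {"motion": [{"linear": [0.2, 0, 0], "twist": 0, "gripper": 12}, {"linear": [0.4, 0, 0], "twist": 0, "gripper": 12}, {"linear": [0.6, 0, 0], "twist": 0, "gripper": 12}, {"linear": [0.8, 0, 0], "twist": 0, "gripper": 12}, {"linear": [1.0, 0, 0], "twist": 0, "gripper": 12}]}}

```text
clock: 12.77
tool_pos: [561.4, 12.8, 30.7]
orientation: [0.0, 0.716, 0.699, -0.0]
contact_force: [0.1, -7.0, 4.1]
gripper_width: 12.0
```

```bash
python3 -c "
from h import *
from bench import bot
st(bot)"
```

```text
t 12.77 pos [561.4  12.8  30.7] rack x -4.7 y 0.5 z 30.7 | yaw y-axis -1.39 twist needed 0.00 tilt 0.05 | F rack -6.97 -0.28 4.15 | grip 12.0
```

Request:
{"api": "step_arm", "payload": {"motion": [{"linear": [0.2, 0, 0], "twist": 0, "gripper": 12}, {"linear": [0.4, 0, 0], "twist": 0, "gripper": 12}, {"linear": [0.6, 0, 0], "twist": 0, "gripper": 12}, {"linear": [0.8, 0, 0], "twist": 0, "gripper": 12}, {"linear": [1.0, 0, 0], "twist": 0, "gripper": 12}]}}

```text
clock: 13.18
tool_pos: [561.4, 13.8, 30.7]
orientation: [0.0, 0.716, 0.698, -0.0]
contact_force: [-0.7, -6.6, 3.9]
gripper_width: 12.1
```

Request:
{"api": "step_arm", "payload": {"motion": [{"linear": [0.2, 0, 0], "twist": 0, "gripper": 12}, {"linear": [0.4, 0, 0], "twist": 0, "gripper": 12}, {"linear": [0.6, 0, 0], "twist": 0, "gripper": 12}, {"linear": [0.8, 0, 0], "twist": 0, "gripper": 12}, {"linear": [1.0, 0, 0], "twist": 0, "gripper": 12}]}}

```text
clock: 13.6
tool_pos: [561.5, 14.8, 30.7]
orientation: [0.0, 0.716, 0.698, -0.0]
contact_force: [-0.6, -7.2, 4.5]
gripper_width: 12.0
```

```bash
python3 look.py c7
python3 - <<'E'
import cv2;a=cv2.imread("pics/c7.png")
cv2.imwrite("pics/c7z.png",cv2.resize(a[60:180,320:640],None,fx=2.4,fy=2.4))
E
```

```text
t 13.60 pos [561.5  14.8  30.7] rack x -2.7 y 0.4 z 30.7 | yaw y-axis -1.39 twist needed 0.00 tilt 0.06 | F rack -7.25 0.47 4.53 | grip 12.0
red 204 [566.1 164.6  67. ] [147.1  -0.5]
blue 967 [606.6 168.8  67. ] [152.3 -40.9]
yellow 199 [564.5  85.2  67. ] [67.7 -0.8]
green 49 [562.9  54.6  67. ] [37.1  0. ]
```

View pics/c7z.png

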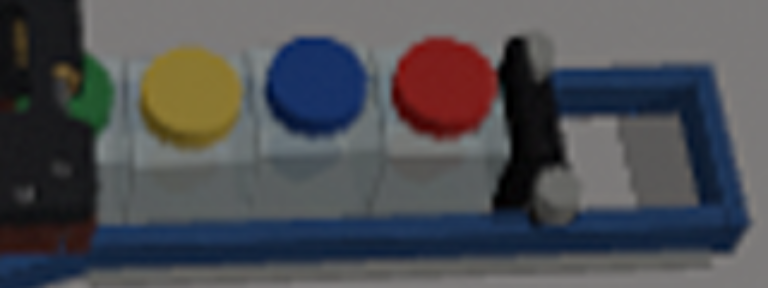

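Red's front edge (≈505 px in the crop) is almost at the black plate, so I'm switching to finer steps.

Request:
{"api": "step_arm", "payload": {"motion": [{"linear": [0.15, 0, 0], "twist": 0, "gripper": 12}, {"linear": [0.3, 0, 0], "twist": 0, "gripper": 12}, {"linear": [0.45, 0, 0], "twist": 0, "gripper": 12}, {"linear": [0.6, 0, 0], "twist": 0, "gripper": 12}, {"linear": [0.7, 0, 0], "twist": 0, "gripper": 12}]}}

```text
clock: 14.12
tool_pos: [561.5, 15.5, 30.7]
orientation: [0.0, 0.716, 0.698, -0.0]
contact_force: [-0.2, -6.3, 4.4]
gripper_width: 12.0
```

Request:
{"api": "step_arm", "payload": {"motion": [{"linear": [0.15, 0, 0], "twist": 0, "gripper": 12}, {"linear": [0.3, 0, 0], "twist": 0, "gripper": 12}, {"linear": [0.45, 0, 0], "twist": 0, "gripper": 12}]}}

```text
clock: 14.37
tool_pos: [561.5, 16.0, 30.8]
orientation: [0.0, 0.716, 0.698, -0.0]
contact_force: [-0.1, -5.4, 5.2]
gripper_width: 11.9
```

Request:
{"api": "step_arm", "payload": {"motion": [{"linear": [0.15, 0, 0], "twist": 0, "gripper": 12}, {"linear": [0.3, 0, 0], "twist": 0, "gripper": 12}, {"linear": [0.45, 0, 0], "twist": 0, "gripper": 12}, {"linear": [0.6, 0, 0], "twist": 0, "gripper": 12}, {"linear": [0.7, 0, 0], "twist": 0, "gripper": 12}]}}

```text
clock: 14.78
tool_pos: [561.5, 16.7, 30.7]
orientation: [0.0, 0.716, 0.698, -0.0]
contact_force: [-0.4, -7.6, 4.0]
gripper_width: 12.0
```

```bash
python3 -c "
from h import *
from bench import bot
st(bot)"
```

```text
t 14.78 pos [561.5  16.7  30.7] rack x -0.8 y 0.5 z 30.7 | yaw y-axis -1.39 twist needed 0.00 tilt 0.05 | F rack -7.60 0.26 4.04 | grip 12.0
```

Request:
{"api": "step_arm", "payload": {"motion": [{"linear": [0.15, 0, 0], "twist": 0, "gripper": 12}, {"linear": [0.3, 0, 0], "twist": 0, "gripper": 12}, {"linear": [0.45, 0, 0], "twist": 0, "gripper": 12}, {"linear": [0.6, 0, 0], "twist": 0, "gripper": 12}, {"linear": [0.7, 0, 0], "twist": 0, "gripper": 12}]}}

```text
clock: 15.2
tool_pos: [561.6, 17.4, 30.7]
orientation: [0.0, 0.716, 0.698, -0.0]
contact_force: [0.5, -6.5, 4.2]
gripper_width: 12.0
```

```bash
python3 -c "
from h import *
from bench import bot
st(bot)"
```

```text
t 15.20 pos [561.6  17.4  30.7] rack x -0.1 y 0.4 z 30.7 | yaw y-axis -1.39 twist needed 0.00 tilt 0.05 | F rack -6.51 -0.64 4.19 | grip 12.0
```

Request:
{"api": "step_arm", "payload": {"motion": [{"linear": [0.15, 0, 0], "twist": 0, "gripper": 12}, {"linear": [0.3, 0, 0], "twist": 0, "gripper": 12}, {"linear": [0.45, 0, 0], "twist": 0, "gripper": 12}, {"linear": [0.6, 0, 0], "twist": 0, "gripper": 12}, {"linear": [0.7, 0, 0], "twist": 0, "gripper": 12}]}}

```text
clock: 15.62
tool_pos: [561.6, 18.0, 30.8]
orientation: [0.0, 0.716, 0.698, -0.0]
contact_force: [-0.2, -6.3, 4.2]
gripper_width: 11.6
```

```bash
python3 -c "
from h import *
from bench import bot
st(bot)"
```

```text
t 15.62 pos [561.6  18.   30.8] rack x 0.5 y 0.4 z 30.8 | yaw y-axis -1.39 twist needed -0.00 tilt 0.05 | F rack -6.35 0.09 4.21 | grip 11.6
```

Request:
{"api": "step_arm", "payload": {"motion": [{"linear": [0.15, 0, 0], "twist": 0, "gripper": 12}, {"linear": [0.3, 0, 0], "twist": 0, "gripper": 12}, {"linear": [0.45, 0, 0], "twist": 0, "gripper": 12}, {"linear": [0.6, 0, 0], "twist": 0, "gripper": 12}, {"linear": [0.7, 0, 0], "twist": 0, "gripper": 12}]}}

```text
clock: 16.03
tool_pos: [561.6, 18.8, 30.7]
orientation: [0.0, 0.716, 0.698, -0.0]
contact_force: [-0.7, -6.7, 4.3]
gripper_width: 12.4
```

```bash
python3 look.py c8
python3 - <<'E'
import cv2;a=cv2.imread("pics/c8.png")
cv2.imwrite("pics/c8z.png",cv2.resize(a[60:180,320:640],None,fx=2.4,fy=2.4))
E
```

```text
t 16.03 pos [561.6  18.8  30.7] rack x 1.2 y 0.4 z 30.7 | yaw y-axis -1.39 twist needed 0.00 tilt 0.05 | F rack -6.68 0.50 4.32 | grip 12.4
red 204 [566.1 168.7  67. ] [151.2  -0.5]
blue 955 [606.5 170.1  67. ] [153.7 -40.8]
yellow 199 [564.6  89.1  67. ] [71.6 -0.9]
green 47 [563.1  58.7  67. ] [41.2 -0.1]
```

View pics/c8z.png

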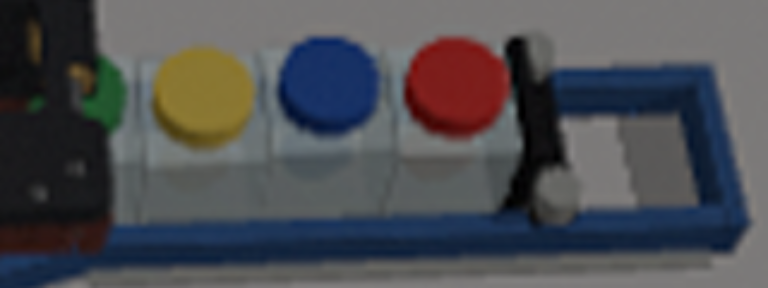

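Request:
{"api": "step_arm", "payload": {"motion": [{"linear": [0.15, 0, 0], "twist": 0, "gripper": 12}, {"linear": [0.3, 0, 0], "twist": 0, "gripper": 12}, {"linear": [0.45, 0, 0], "twist": 0, "gripper": 12}, {"linear": [0.6, 0, 0], "twist": 0, "gripper": 12}, {"linear": [0.7, 0, 0], "twist": 0, "gripper": 12}]}}

```text
clock: 16.55
tool_pos: [561.6, 19.5, 30.7]
orientation: [0.0, 0.716, 0.699, -0.0]
contact_force: [-0.8, -6.5, 4.2]
gripper_width: 12.2
```

```bash
python3 -c "
from h import *
from bench import bot
st(bot)"
```

```text
t 16.55 pos [561.6  19.5  30.7] rack x 2.0 y 0.4 z 30.7 | yaw y-axis -1.39 twist needed 0.00 tilt 0.05 | F rack -6.55 0.64 4.24 | grip 12.2
```

Request:
{"api": "step_arm", "payload": {"motion": [{"linear": [0.15, 0, 0], "twist": 0, "gripper": 12}, {"linear": [0.3, 0, 0], "twist": 0, "gripper": 12}, {"linear": [0.45, 0, 0], "twist": 0, "gripper": 12}, {"linear": [0.6, 0, 0], "twist": 0, "gripper": 12}, {"linear": [0.7, 0, 0], "twist": 0, "gripper": 12}]}}

```text
clock: 16.97
tool_pos: [561.6, 19.8, 30.8]
orientation: [0.0, 0.716, 0.698, -0.001]
contact_force: [0.3, -7.8, 4.5]
gripper_width: 12.2
```

```bash
python3 -c "
from h import *
from bench import bot
st(bot)"
```

```text
t 16.97 pos [561.6  19.8  30.8] rack x 2.3 y 0.4 z 30.8 | yaw y-axis -1.40 twist needed -0.01 tilt 0.07 | F rack -7.82 -0.54 4.51 | grip 12.2
```

Request:
{"api": "step_arm", "payload": {"motion": [{"linear": [0.1, 0, 0], "twist": 0, "gripper": 12}, {"linear": [0.2, 0, 0], "twist": 0, "gripper": 12}, {"linear": [0.3, 0, 0], "twist": 0, "gripper": 12}]}}

```text
clock: 17.22
tool_pos: [561.6, 19.8, 30.7]
orientation: [0.0, 0.716, 0.698, -0.001]
contact_force: [-0.3, -8.0, 4.3]
gripper_width: 12.1
```

```bash
python3 -c "
from h import *
from bench import bot
st(bot)"
```

```text
t 17.22 pos [561.6  19.8  30.7] rack x 2.3 y 0.4 z 30.7 | yaw y-axis -1.41 twist needed -0.02 tilt 0.09 | F rack -7.96 0.07 4.28 | grip 12.1
```

Request:
{"api": "step_arm", "payload": {"motion": [{"linear": [0.2, 0, 0], "twist": 0, "gripper": 12}, {"linear": [0.4, 0, 0], "twist": 0, "gripper": 12}, {"linear": [0.6, 0, 0], "twist": 0, "gripper": 12}, {"linear": [0.8, 0, 0], "twist": 0, "gripper": 12}, {"linear": [0.8, 0, 0], "twist": 0, "gripper": 12}]}}

```text
clock: 17.63
tool_pos: [561.6, 19.8, 30.7]
orientation: [0.001, 0.716, 0.698, -0.001]
contact_force: [-0.4, -10.4, 4.7]
gripper_width: 12.3
```

```bash
python3 -c "
from h import *
from bench import bot
st(bot)"
```

```text
t 17.63 pos [561.6  19.8  30.7] rack x 2.3 y 0.5 z 30.7 | yaw y-axis -1.44 twist needed -0.05 tilt 0.14 | F rack -10.36 0.11 4.73 | grip 12.3
```

Request:
{"api": "step_arm", "payload": {"motion": [{"linear": [0.2, 0, 0], "twist": 0, "gripper": 12}, {"linear": [0.4, 0, 0], "twist": 0, "gripper": 12}, {"linear": [0.6, 0, 0], "twist": 0, "gripper": 12}, {"linear": [0.8, 0, 0], "twist": 0, "gripper": 12}, {"linear": [1.0, 0, 0], "twist": 0, "gripper": 12}, {"linear": [1.0, 0, 0], "twist": 0, "gripper": 12}, {"linear": [1.0, 0, 0], "twist": 0, "gripper": 12}]}}

```text
clock: 18.22
tool_pos: [561.6, 19.8, 30.8]
orientation: [0.001, 0.716, 0.698, -0.001]
contact_force: [-0.7, -12.1, 4.9]
gripper_width: 11.8
```

```bash
python3 -c "
from h import *
from bench import bot
st(bot)"
```

```text
t 18.22 pos [561.6  19.8  30.8] rack x 2.3 y 0.5 z 30.8 | yaw y-axis -1.48 twist needed -0.09 tilt 0.19 | F rack -12.09 0.41 4.87 | grip 11.8
```

Request:
{"api": "step_arm", "payload": {"motion": [{"linear": [0.3, 0, 0], "twist": 0, "gripper": 12}, {"linear": [0.6, 0, 0], "twist": 0, "gripper": 12}, {"linear": [0.8, 0, 0], "twist": 0, "gripper": 12}, {"linear": [0.8, 0, 0], "twist": 0, "gripper": 12}, {"linear": [0.8, 0, 0], "twist": 0, "gripper": 12}, {"linear": [0.8, 0, 0], "twist": 0, "gripper": 12}]}}

```text
clock: 18.72
tool_pos: [561.6, 19.9, 30.8]
orientation: [0.001, 0.716, 0.698, -0.001]
contact_force: [0.1, -15.1, 4.5]
gripper_width: 11.9
```

```bash
python3 -c "
from h import *
from bench import bot
st(bot)"
```

```text
t 18.72 pos [561.6  19.9  30.8] rack x 2.4 y 0.5 z 30.8 | yaw y-axis -1.52 twist needed -0.13 tilt 0.24 | F rack -15.13 -0.46 4.45 | grip 11.9
```

The net push is about 8 N (15 N minus roughly 6.8 N of sliding friction). I'll hold it for a second.

Request:
{"api": "step_arm", "payload": {"motion": [{"linear": [0, 0, 0], "twist": 0, "gripper": 12}, {"linear": [0, 0, 0], "twist": 0, "gripper": 12}, {"linear": [0, 0, 0], "twist": 0, "gripper": 12}, {"linear": [0, 0, 0], "twist": 0, "gripper": 12}, {"linear": [0, 0, 0], "twist": 0, "gripper": 12}, {"linear": [0, 0, 0], "twist": 0, "gripper": 12}, {"linear": [0, 0, 0], "twist": 0, "gripper": 12}, {"linear": [0, 0, 0], "twist": 0, "gripper": 12}, {"linear": [0, 0, 0], "twist": 0, "gripper": 12}, {"linear": [0, 0, 0], "twist": 0, "gripper": 12}, {"linear": [0, 0, 0], "twist": 0, "gripper": 12}, {"linear": [0, 0, 0], "twist": 0, "gripper": 12}]}}

```text
clock: 19.72
tool_pos: [561.6, 19.9, 30.8]
orientation: [0.001, 0.716, 0.698, -0.001]
contact_force: [-0.7, -14.3, 4.0]
gripper_width: 11.7
```

```bash
python3 look.py c9
```

```text
t 19.72 pos [561.6  19.9  30.8] rack x 2.4 y 0.4 z 30.8 | yaw y-axis -1.52 twist needed -0.13 tilt 0.24 | F rack -14.36 0.32 3.96 | grip 11.7
red 202 [566. 170.  67.] [152.5  -0.3]
blue 951 [606.5 170.5  67. ] [154.  -40.8]
yellow 200 [564.7  90.   67. ] [72.6 -0.9]
green 45 [562.9  60.1  67. ] [42.6  0.2]
```

View pics/c9.png

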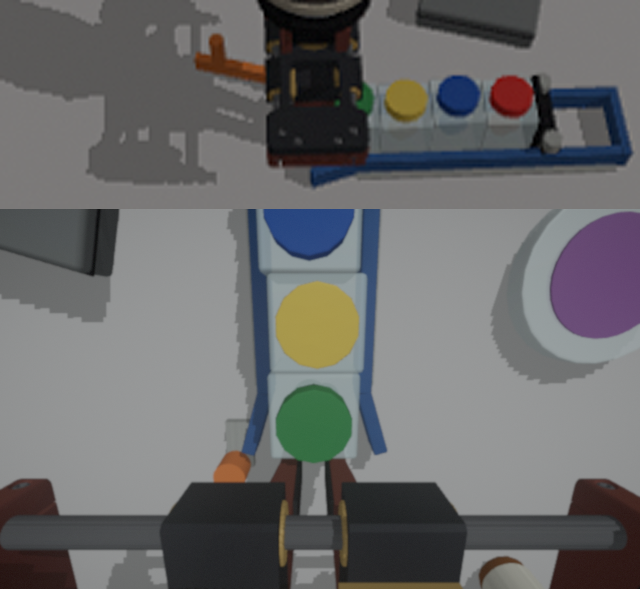

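The row is home: the red jar is flush with the black plate at ≈(535,100), with a steady net push of about 7.5–8 N for over a second. Now I'll ease off and back away.

Request:
{"api": "step_arm", "payload": {"motion": [{"linear": [-1, 0, 0], "twist": 0, "gripper": 12}, {"linear": [-2, 0, 0], "twist": 0, "gripper": 12}, {"linear": [-3, 0, 0], "twist": 0, "gripper": 12}, {"linear": [-4, 0, 0], "twist": 0, "gripper": 12}, {"linear": [-6, 0, 0], "twist": 0, "gripper": 12}, {"linear": [-10, 0, 0], "twist": 0, "gripper": 12}, {"linear": [-18, 0, 0], "twist": 0, "gripper": 12}, {"linear": [-30, 0, -3], "twist": 0, "gripper": 12}, {"linear": [-45, 0, -10], "twist": 0, "gripper": 12}, {"linear": [-60, 0, -25], "twist": 0, "gripper": 12}, {"linear": [-75, 0, -50], "twist": 0, "gripper": 40}, {"linear": [-85, 0, -75], "twist": 0, "gripper": 50}]}}

```text
clock: 20.82
tool_pos: [559.0, -64.5, 106.7]
orientation: [-0.0, 0.716, 0.698, -0.001]
contact_force: [1.3, -0.4, -0.1]
gripper_width: 21.7
```

Request:
{"api": "step_arm", "payload": {"motion": [{"linear": [-20, 0, -20], "twist": 0, "gripper": 50}, {"linear": [-45, 0, -40], "twist": 0, "gripper": 50}, {"linear": [-60, 0, -50], "twist": 0, "gripper": 50}, {"linear": [-70, 0, -55], "twist": 0, "gripper": 50}, {"linear": [-70, 0, -55], "twist": 0, "gripper": 50}]}}

```text
clock: 21.23
tool_pos: [558.2, -134.1, 161.7]
orientation: [0.001, 0.717, 0.697, 0.0]
contact_force: [0.4, 1.4, -0.1]
gripper_width: 49.8
```

```bash
python3 look.py d1
```

```text
t 21.23 pos [ 558.2 -134.1  161.7] rack x -151.7 y 0.1 z 161.7 | yaw y-axis -1.57 twist needed -0.18 tilt 0.12 | F rack 1.36 -0.40 -0.13 | grip 49.8
red 203 [566.2 169.7  67. ] [152.2  -0.5]
blue 1011 [606.9 163.   67. ] [146.6 -41.4]
yellow 201 [564.7  90.   67. ] [72.5 -1. ]
green 192 [562.2  50.2  67. ] [32.7  0.6]
```

View pics/d1.png

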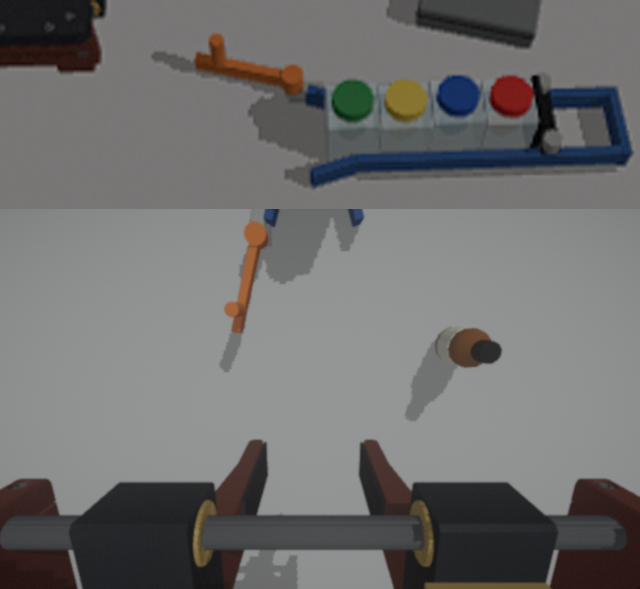

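The row sits tight in the bay. In the wrist view the gate post top is at (233,101) and the hinge at (255,26).

Run:
```python
from h import *
from bench import bot
S,W=pickle.load(open("pics/d1.pkl","rb"))
P=ray(W,233,100.5,56);H=ray(W,255.5,26,30);print(rk(P),rk(H),np.linalg.norm(rk(P)-rk(H)))
h=np.array([-12,48]);d=rk(P)-h;a=np.degrees(np.arctan2(d[1],d[0]));print('angle',a,'joint',np.radians(a-150))
X=ray(S,205+217/2.612,175+39/2.612,56);X[0]-=2;print('scene post',rk(X))
o,R,p=st(bot)
q=h+62*np.array([np.cos(np.radians(a)),np.sin(np.radians(a))]);print(q)
go(R,p,*q,100);go(R,p,*q,31)
```

```text
[-71.8  62. ] [-13.4  45.5] 60.68615987191808
angle 166.82358124715643 joint 0.29362688473965354
scene post [-69.   66.4]
t 21.33 pos [ 557.9 -130.4  159.7] rack x -147.9 y 0.6 z 159.7 | yaw y-axis -1.36 twist needed 0.03 tilt 0.09 | F rack -0.32 -0.45 -0.76 | grip 50.1
[-72.36771378  62.13290958]
shift [ 75.5 -61.5  59.8]
shift [ 75.5 -61.4 128.8]
```

Request:
{"api": "step_arm", "payload": {"motion": [{"linear": [10, -8, 8], "twist": 0, "gripper": 50}, {"linear": [28, -23, 20], "twist": 0, "gripper": 50}, {"linear": [46, -38, 33], "twist": 0, "gripper": 50}, {"linear": [62, -51, 45], "twist": 0, "gripper": 50}, {"linear": [72, -59, 55], "twist": 0, "gripper": 50}, {"linear": [76, -63, 60], "twist": 0, "gripper": 50}, {"linear": [76, -63, 60], "twist": 0, "gripper": 50}, {"linear": [76, -63, 60], "twist": 0, "gripper": 50}]}}

```text
clock: 22.0
tool_pos: [497.3, -53.0, 100.3]
orientation: [-0.0, 0.715, 0.699, -0.0]
contact_force: [-0.2, 0.2, 0.8]
gripper_width: 50.1
```

```bash
python3 look.py d2;python3 - <<'E'
from h import *
from bench import bot
o,R,p=st(bot);go(R,p,-71.5,64,31)
E
```

```text
t 22.00 pos [497.3 -53.  100.3] rack x -72.1 y 63.0 z 100.3 | yaw y-axis -1.26 twist needed 0.13 tilt 0.05 | F rack 0.23 0.19 0.77 | grip 50.1
red 201 [566.2 169.7  67. ] [152.2  -0.5]
blue 1009 [606.9 163.   67. ] [146.5 -41.4]
yellow 202 [564.8  90.   67. ] [72.6 -1. ]
green 192 [562.2  50.2  67. ] [32.7  0.6]
t 22.10 pos [498. -54. 101.] rack x -73.0 y 62.2 z 101.0 | yaw y-axis -1.35 twist needed 0.04 tilt 0.06 | F rack -0.28 0.04 -0.58 | grip 50.2
shift [ 1.6 -1.8 70. ]
```

View pics/d2.png

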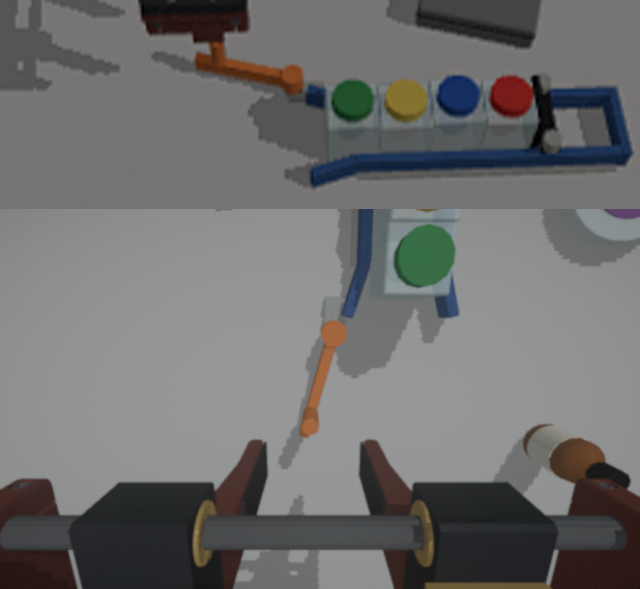

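Run:
```python
from h import *
S,W=pickle.load(open("pics/d2.pkl","rb"))
print(rk(ray(W,309,219.5,56)),rk(ray(W,334,124,30)))
```

```text
[-69.8  65. ] [-8.4 47.8]
```

Request:
{"api": "step_arm", "payload": {"motion": [{"linear": [1, -1, 10], "twist": 0, "gripper": 50}, {"linear": [2, -2, 30], "twist": 0, "gripper": 50}, {"linear": [2, -2, 50], "twist": 0, "gripper": 50}, {"linear": [2, -2, 62], "twist": 0, "gripper": 50}, {"linear": [2, -2, 69], "twist": 0, "gripper": 50}, {"linear": [2, -2, 69], "twist": 0, "gripper": 30}, {"linear": [2, -2, 69], "twist": 0, "gripper": 15}, {"linear": [2, -2, 69], "twist": 0, "gripper": 8}, {"linear": [2, -2, 69], "twist": 0, "gripper": 8}, {"linear": [2, -2, 69], "twist": 0, "gripper": 8}, {"linear": [2, -2, 69], "twist": 0, "gripper": 8}, {"linear": [2, -2, 69], "twist": 0, "gripper": 8}], "grip_force": 6}}

```text
clock: 23.1
tool_pos: [495.6, -51.3, 32.1]
orientation: [0.0, 0.715, 0.699, 0.0]
contact_force: [-0.9, -0.3, 2.9]
gripper_width: 11.8
```

```bash
python3 -c "
from h import *
from bench import bot
st(bot)"
```

```text
t 23.10 pos [495.6 -51.3  32.1] rack x -70.4 y 64.7 z 32.1 | yaw y-axis -1.33 twist needed 0.06 tilt 0.05 | F rack -0.33 0.86 2.91 | grip 11.8
```

The post is gripped (opening 11.8 mm). Now I'll drag it along the arc.

Request:
{"api": "step_arm", "payload": {"motion": [{"linear": [-0.8, 3.5, 0], "twist": 0, "gripper": 8}, {"linear": [-1.5, 7, 0], "twist": 0, "gripper": 8}, {"linear": [-2, 10.7, 0], "twist": 0, "gripper": 8}, {"linear": [-2.3, 14.5, 0], "twist": 0, "gripper": 8}, {"linear": [-2.1, 22.1, 0], "twist": 0, "gripper": 8}, {"linear": [-0.9, 29.6, 0], "twist": 0, "gripper": 8}, {"linear": [1.1, 36.9, 0], "twist": 0, "gripper": 8}, {"linear": [4, 43.9, 0], "twist": 0, "gripper": 8}, {"linear": [7.7, 50.5, 0], "twist": 0, "gripper": 8}, {"linear": [12.2, 56.6, 0], "twist": 0, "gripper": 8}, {"linear": [17.4, 62, 0], "twist": 0, "gripper": 8}, {"linear": [17.4, 62, 0], "twist": 0, "gripper": 8}]}}

```text
clock: 24.1
tool_pos: [559.2, -33.9, 31.5]
orientation: [0.0, 0.715, 0.699, 0.001]
contact_force: [1.2, -0.5, 2.1]
gripper_width: 11.8
```

```bash
python3 look.py e1
```

```text
t 24.10 pos [559.2 -33.9  31.5] rack x -51.4 y 1.5 z 31.5 | yaw y-axis -1.23 twist needed 0.16 tilt 0.08 | F rack -0.49 -1.17 2.14 | grip 11.8
red 204 [566.3 169.6  67. ] [152.2  -0.6]
blue 1010 [606.9 162.9  67. ] [146.5 -41.4]
yellow 201 [564.7  90.   67. ] [72.5 -1. ]
green 192 [562.2  50.2  67. ] [32.7  0.6]
```

View pics/e1.png

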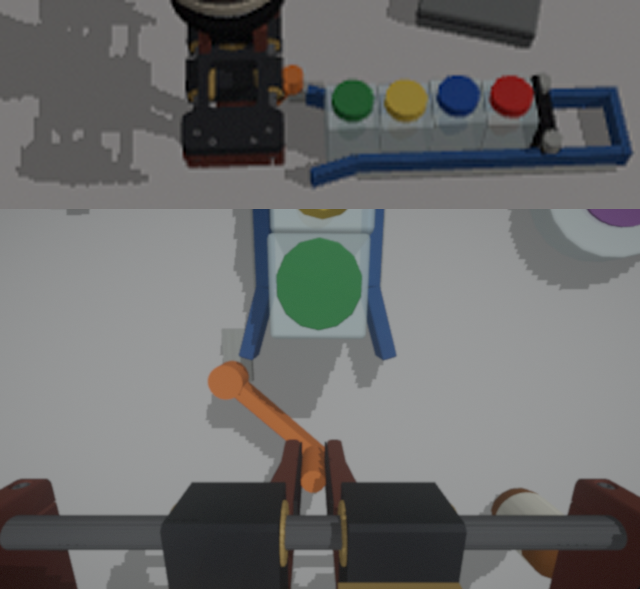

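Request:
{"api": "step_arm", "payload": {"motion": [{"linear": [3, 2.6, 0], "twist": 0, "gripper": 8}, {"linear": [6, 4.9, 0], "twist": 0, "gripper": 8}, {"linear": [12, 8.9, 0], "twist": 0, "gripper": 8}, {"linear": [19, 12.2, 0], "twist": 0, "gripper": 8}, {"linear": [26, 14.6, 0], "twist": 0, "gripper": 8}, {"linear": [31, 15.7, 0], "twist": 0, "gripper": 8}, {"linear": [35, 16.3, 0], "twist": 0, "gripper": 8}, {"linear": [38, 16.6, 0], "twist": 0, "gripper": 8}, {"linear": [38, 16.6, 0], "twist": 0, "gripper": 8}]}}

```text
clock: 24.95
tool_pos: [575.4, 3.2, 31.6]
orientation: [0.0, 0.715, 0.699, 0.0]
contact_force: [0.8, 0.5, -0.7]
gripper_width: 11.8
```

```bash
python3 look.py e2
```

```text
t 24.95 pos [575.4   3.2  31.6] rack x -13.9 y -13.8 z 31.6 | yaw y-axis -1.27 twist needed 0.12 tilt 0.04 | F rack 0.50 -0.75 -0.71 | grip 11.8
red 202 [566.2 169.7  67. ] [152.2  -0.5]
blue 976 [606.6 167.6  67. ] [151.1 -41. ]
yellow 201 [564.7  90.   67. ] [72.5 -1. ]
green 169 [562.2  51.9  67. ] [34.4  0.6]
```

View pics/e2.png

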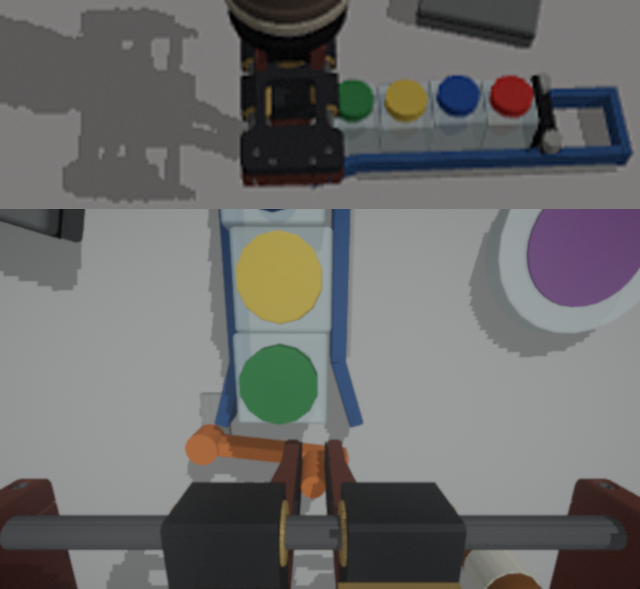

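Request:
{"api": "step_arm", "payload": {"motion": [{"linear": [0.7, 0, 0], "twist": 0, "gripper": 8}, {"linear": [1.4, 0, 0], "twist": 0, "gripper": 8}, {"linear": [2.1, 0, 0], "twist": 0, "gripper": 8}, {"linear": [2.8, 0, 0], "twist": 0, "gripper": 8}, {"linear": [3.5, 0, 0], "twist": 0, "gripper": 8}, {"linear": [3.5, 0, 0], "twist": 0, "gripper": 8}]}}

```text
clock: 25.55
tool_pos: [575.7, 5.7, 31.8]
orientation: [0.0, 0.715, 0.699, 0.0]
contact_force: [3.4, -1.8, -3.2]
gripper_width: 11.5
```

```bash
python3 -c "
from h import *
from bench import bot
st(bot)"
```

```text
t 25.55 pos [575.7   5.7  31.8] rack x -11.5 y -14.0 z 31.8 | yaw y-axis -1.34 twist needed 0.05 tilt 0.06 | F rack -1.67 -3.46 -3.15 | grip 11.5
```

Request:
{"api": "step_arm", "payload": {"motion": [{"linear": [0.7, 0, 0], "twist": 0, "gripper": 8}, {"linear": [1.4, 0, 0], "twist": 0, "gripper": 8}, {"linear": [2, 0, 0], "twist": 0, "gripper": 8}, {"linear": [2, 0, 0], "twist": 0, "gripper": 8}]}}

```text
clock: 25.88
tool_pos: [575.8, 7.9, 31.8]
orientation: [0.0, 0.715, 0.699, 0.0]
contact_force: [5.6, -1.6, -4.0]
gripper_width: 11.9
```

```bash
python3 -c "
from h import *
from bench import bot
st(bot)"
```

```text
t 25.88 pos [575.8   7.9  31.8] rack x -9.3 y -14.1 z 31.8 | yaw y-axis -1.32 twist needed 0.07 tilt 0.07 | F rack -1.44 -5.59 -3.99 | grip 11.9
```

```bash
python3 look.py e3
```

```text
t 25.88 pos [575.8   7.9  31.8] rack x -9.3 y -14.1 z 31.8 | yaw y-axis -1.32 twist needed 0.07 tilt 0.07 | F rack -1.44 -5.59 -3.99 | grip 11.9
red 201 [566.1 169.7  67. ] [152.3  -0.4]
blue 962 [606.5 169.5  67. ] [153.  -40.8]
yellow 201 [564.7  90.   67. ] [72.5 -1. ]
green 137 [562.2  54.1  67. ] [36.6  0.7]
```

View pics/e3.png

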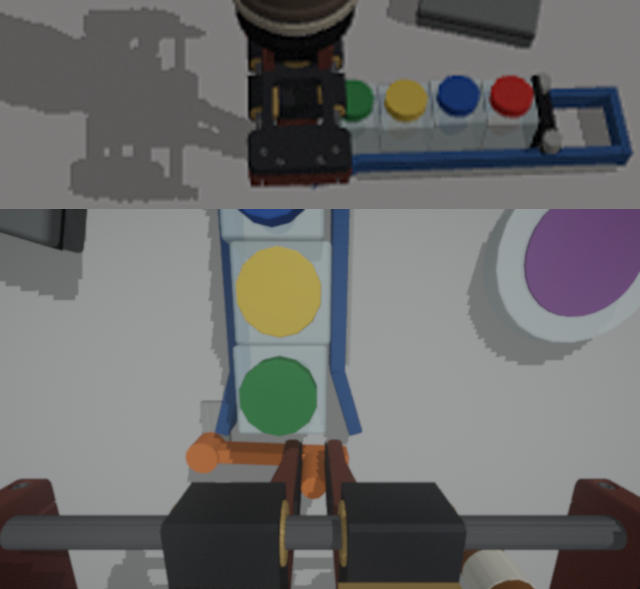

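The bar now runs straight across the mouth, from the hinge at (203,457) to its end at (345,455). I'll release, then lift straight up.

Request:
{"api": "step_arm", "payload": {"motion": [{"linear": [0, 0, 0], "twist": 0, "gripper": 20}, {"linear": [0, 0, 0], "twist": 0, "gripper": 30}, {"linear": [0, 0, 0], "twist": 0, "gripper": 40}, {"linear": [0, 0, 0], "twist": 0, "gripper": 40}, {"linear": [0, 0, 0], "twist": 0, "gripper": 40}, {"linear": [0, 0, -5], "twist": 0, "gripper": 40}, {"linear": [0, 0, -15], "twist": 0, "gripper": 40}, {"linear": [0, 0, -30], "twist": 0, "gripper": 40}, {"linear": [0, 0, -50], "twist": 0, "gripper": 40}, {"linear": [-5, 0, -75], "twist": 0, "gripper": 40}, {"linear": [-20, 0, -95], "twist": 0, "gripper": 40}, {"linear": [-40, 0, -110], "twist": 0, "gripper": 40}]}}

```text
clock: 26.98
tool_pos: [575.0, -31.2, 144.3]
orientation: [0.0, 0.714, 0.7, 0.001]
contact_force: [0.1, 0.0, 0.6]
gripper_width: 39.8
```

Request:
{"api": "step_arm", "payload": {"motion": [{"linear": [-30, 0, -10], "twist": 0, "gripper": 40}, {"linear": [-65, 0, -20], "twist": 0, "gripper": 40}, {"linear": [-90, 0, -30], "twist": 0, "gripper": 40}, {"linear": [-100, 0, -30], "twist": 0, "gripper": 40}, {"linear": [-100, 0, -30], "twist": 0, "gripper": 40}, {"linear": [-100, 0, -30], "twist": 0, "gripper": 40}]}}

```text
clock: 27.48
tool_pos: [571.8, -131.5, 171.5]
orientation: [-0.0, 0.716, 0.699, 0.0]
contact_force: [0.0, 0.3, -0.4]
gripper_width: 40.2
```

```bash
python3 look.py e4
python3 - <<'E'
from bench import bot
import cv2,pickle
T=bot.get_image("top");pickle.dump(T,open("pics/te4.pkl","wb"))
cv2.imwrite("pics/te4.png",cv2.resize(T["pixels"][100:310,180:460,::-1],None,fx=2.8,fy=2.8,interpolation=cv2.INTER_CUBIC))
E
```

```text
t 27.48 pos [ 571.8 -131.5  171.5] rack x -148.8 y -13.4 z 171.5 | yaw y-axis -1.37 twist needed 0.02 tilt 0.06 | F rack 0.25 -0.01 -0.43 | grip 40.2
red 202 [566.3 169.6  67. ] [152.2  -0.6]
blue 1008 [607.  162.9  67. ] [146.4 -41.4]
yellow 202 [564.8  89.9  67. ] [72.5 -1.1]
green 191 [562.3  50.2  67. ] [32.7  0.5]
```

View pics/e4.png

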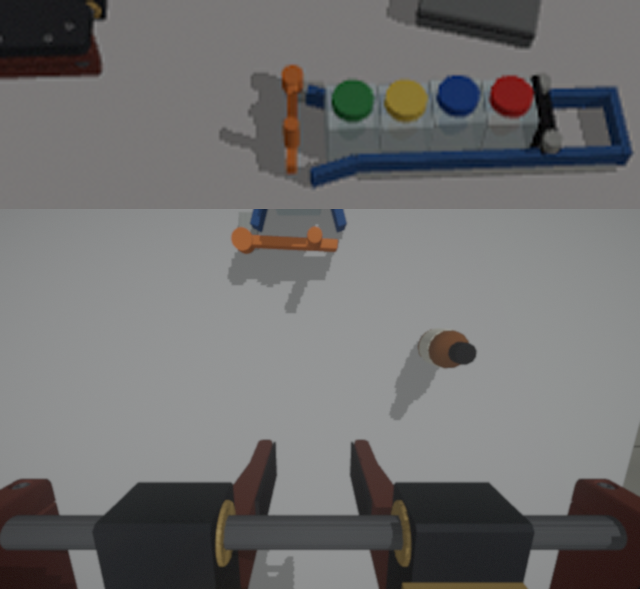

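View pics/te4.png

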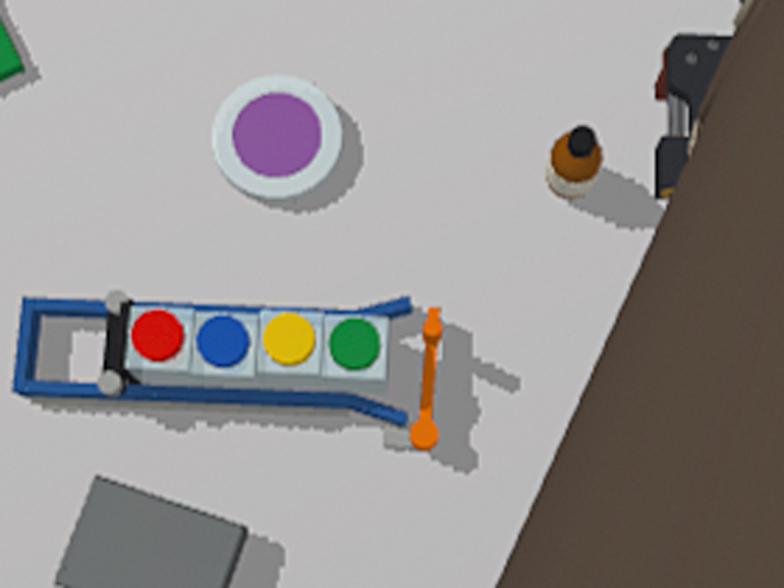

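Run:
```python
from h import *
T=pickle.load(open("pics/te4.pkl","rb"));S,W=pickle.load(open("pics/e4.pkl","rb"));T0=pickle.load(open("pics/top0.pkl","rb"))
def ang(im,a,za,b,zb):
    A=rk(ray(im,*a,za));B=rk(ray(im,*b,zb));d=B-A;th=np.degrees(np.arctan2(d[1],d[0]))%360;print(A,B,'angle',th.round(1),'joint',np.radians(th-150).round(3))
t=lambda x,y:(180+x/2.8,100+y/2.8)
ang(T,t(424,433),30,t(434,313),26); ang(T,t(424,433),30,t(433,329),56)
w=lambda x,y:(x,y-209)
ang(W,w(242,239),30,w(335,245),26); ang(W,w(242,239),30,w(314.5,234.5),56)
s=lambda x,y:(205+x/2.612,175+y/2.612)
ang(S,s(292.5,77),30,s(291.5,166),20); ang(S,s(292.5,77),30,s(291,126),56)
# bystanders: diff masks
def dif(lo,hi,roi):
    r=[]
    for im in(T0,T):
        hsv=cv2.cvtColor(im["pixels"],cv2.COLOR_RGB2HSV);m=cv2.inRange(hsv,lo,hi);k=np.zeros_like(m);x0,x1,y0,y1=roi;k[y0:y1,x0:x1]=m[y0:y1,x0:x1]
        M_=cv2.moments(k,True);r.append((round(M_['m10']/M_['m00'],2),round(M_['m01']/M_['m00'],2)))
    print(r)
dif((130,60,40),(160,255,255),(250,310,120,180));dif((5,120,30),(20,255,200),(370,400,140,180));dif((0,0,50),(180,60,120),(198,270,265,310))
```

```text
[-11.5  50.2] [-15.  -27.7] angle 267.4 joint 2.049
[-11.5  50.2] [-14.3 -10.5] angle 267.4 joint 2.048
[-11.3  46. ] [-15.2 -33.1] angle 267.2 joint 2.045
[-11.3  46. ] [-13.4 -15.2] angle 268.0 joint 2.06
[-10.1  43.3] [-13.2 -31.6] angle 267.6 joint 2.053
[-10.1  43.3] [-12.8 -16.7] angle 267.4 joint 2.049
[(278.35, 147.71), (278.35, 147.71)]
[(384.55, 157.31), (384.58, 157.28)]
[(233.53, 293.79), (232.61, 293.73)]
```

All three views read the gate at about 2.05 rad, just short of the 2.094 stop. There's plenty of time, so I'll nudge it fully shut with closed fingers from outside.

Run:
```python
from h import *
from bench import bot
o,R,p=st(bot);go(R,p,-55,-14,36)
```

```text
t 27.63 pos [ 571.9 -129.9  170.9] rack x -147.1 y -13.5 z 170.9 | yaw y-axis -1.18 twist needed 0.21 tilt 0.10 | F rack -0.03 0.19 -0.22 | grip 39.8
shift [ 92.   1. 135.]
```

Request:
{"api": "step_arm", "payload": {"motion": [{"linear": [20, 0, 15], "twist": 0, "gripper": 0}, {"linear": [45, 0, 35], "twist": 0, "gripper": 0}, {"linear": [70, 0, 55], "twist": 0, "gripper": 0}, {"linear": [85, 0, 75], "twist": 0, "gripper": 0}, {"linear": [92, 1, 95], "twist": 0, "gripper": 0}, {"linear": [92, 1, 112], "twist": 0, "gripper": 0}, {"linear": [92, 1, 125], "twist": 0, "gripper": 0}, {"linear": [92, 1, 133], "twist": 0, "gripper": 0}, {"linear": [92, 1, 135], "twist": 0, "gripper": 0}, {"linear": [92, 1, 135], "twist": 0, "gripper": 0}, {"linear": [92, 1, 135], "twist": 0, "gripper": 0}]}}

```text
clock: 28.55
tool_pos: [575.6, -40.7, 37.3]
orientation: [0.0, 0.715, 0.699, 0.0]
contact_force: [0.2, 0.7, 0.4]
gripper_width: 0.7
```

```bash
python3 look.py f1
```

```text
t 28.55 pos [575.6 -40.7  37.3] rack x -57.9 y -15.0 z 37.3 | yaw y-axis -1.36 twist needed 0.03 tilt 0.05 | F rack 0.67 -0.16 0.43 | grip 0.7
red 203 [566.2 169.7  67. ] [152.2  -0.5]
blue 1010 [606.9 162.9  67. ] [146.5 -41.4]
yellow 201 [564.7  90.   67. ] [72.5 -1. ]
green 191 [562.3  50.2  67. ] [32.7  0.5]
```

View pics/f1.png

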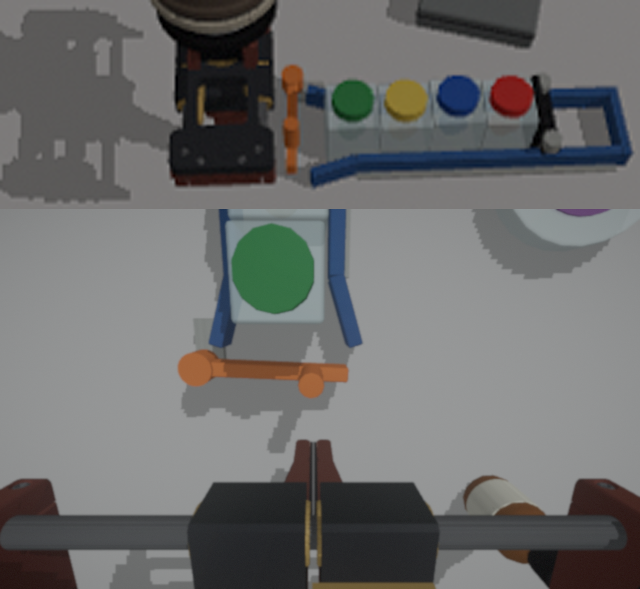

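Request:
{"api": "step_arm", "payload": {"motion": [{"linear": [4, 1, 2], "twist": 0, "gripper": 0}, {"linear": [8, 1, 3], "twist": 0, "gripper": 0}, {"linear": [12, 1, 4], "twist": 0, "gripper": 0}, {"linear": [16, 1, 4], "twist": 0, "gripper": 0}, {"linear": [20, 1, 4], "twist": 0, "gripper": 0}, {"linear": [23, 1, 4], "twist": 0, "gripper": 0}, {"linear": [25, 1, 4], "twist": 0, "gripper": 0}, {"linear": [26, 1, 4], "twist": 0, "gripper": 0}, {"linear": [27, 1, 4], "twist": 0, "gripper": 0}, {"linear": [28, 1, 4], "twist": 0, "gripper": 0}, {"linear": [28, 1, 4], "twist": 0, "gripper": 0}]}}

```text
clock: 29.57
tool_pos: [576.9, -12.4, 32.7]
orientation: [0.0, 0.715, 0.699, 0.0]
contact_force: [0.1, -0.4, 0.3]
gripper_width: 0.7
```

Request:
{"api": "step_arm", "payload": {"motion": [{"linear": [0.5, 0, 0], "twist": 0, "gripper": 0}, {"linear": [1, 0, 0], "twist": 0, "gripper": 0}, {"linear": [1.5, 0, 0], "twist": 0, "gripper": 0}, {"linear": [2, 0, 0], "twist": 0, "gripper": 0}]}}

```text
clock: 29.9
tool_pos: [576.9, -10.8, 32.7]
orientation: [0.0, 0.715, 0.699, -0.0]
contact_force: [0.3, -2.9, 0.7]
gripper_width: 0.2
```

```bash
python3 -c "
from h import *
from bench import bot
st(bot)"
```

```text
t 29.90 pos [576.9 -10.8  32.7] rack x -27.9 y -15.5 z 32.7 | yaw y-axis -1.35 twist needed 0.04 tilt 0.03 | F rack -2.85 -0.35 0.66 | grip 0.2
```

Request:
{"api": "step_arm", "payload": {"motion": [{"linear": [0.5, 0, 0], "twist": 0, "gripper": 0}, {"linear": [1, 0, 0], "twist": 0, "gripper": 0}, {"linear": [1, 0, 0], "twist": 0, "gripper": 0}, {"linear": [1, 0, 0], "twist": 0, "gripper": 0}]}}

```text
clock: 30.23
tool_pos: [576.9, -10.6, 32.7]
orientation: [0.001, 0.716, 0.699, -0.0]
contact_force: [-0.3, -4.6, -0.4]
gripper_width: 0.5
```

```bash
python3 -c "
from h import *
from bench import bot
st(bot)"
```

```text
t 30.23 pos [576.9 -10.6  32.7] rack x -27.7 y -15.6 z 32.7 | yaw y-axis -1.39 twist needed 0.00 tilt 0.07 | F rack -4.63 0.17 -0.38 | grip 0.5
```

The gate is on its hard stop: 4.6 N and no further motion. Time to retreat.

Request:
{"api": "step_arm", "payload": {"motion": [{"linear": [-2, 0, 0], "twist": 0, "gripper": 0}, {"linear": [-5, 0, 0], "twist": 0, "gripper": 0}, {"linear": [-12, 0, 0], "twist": 0, "gripper": 0}, {"linear": [-25, 0, -5], "twist": 0, "gripper": 0}, {"linear": [-45, 0, -20], "twist": 0, "gripper": 0}, {"linear": [-70, 0, -45], "twist": 0, "gripper": 0}, {"linear": [-95, 0, -75], "twist": 0, "gripper": 0}, {"linear": [-115, 0, -100], "twist": 0, "gripper": 0}, {"linear": [-122, 0, -120], "twist": 0, "gripper": 0}, {"linear": [-124, 0, -130], "twist": 0, "gripper": 0}, {"linear": [-124, 0, -130], "twist": 0, "gripper": 0}, {"linear": [-124, 0, -130], "twist": 0, "gripper": 0}]}}

```text
clock: 31.23
tool_pos: [573.8, -132.7, 162.3]
orientation: [-0.0, 0.715, 0.699, 0.0]
contact_force: [-0.1, 0.5, -0.0]
gripper_width: 0.8
```

```bash
python3 look.py g1
```

```text
t 31.23 pos [ 573.8 -132.7  162.3] rack x -149.9 y -15.5 z 162.3 | yaw y-axis -1.30 twist needed 0.09 tilt 0.06 | F rack 0.45 0.12 -0.05 | grip 0.8
red 200 [566.2 169.7  67. ] [152.3  -0.5]
blue 1011 [606.9 163.   67. ] [146.6 -41.4]
yellow 201 [564.7  90.   67. ] [72.5 -1. ]
green 192 [562.2  50.2  67. ] [32.7  0.6]
```

View pics/g1.png

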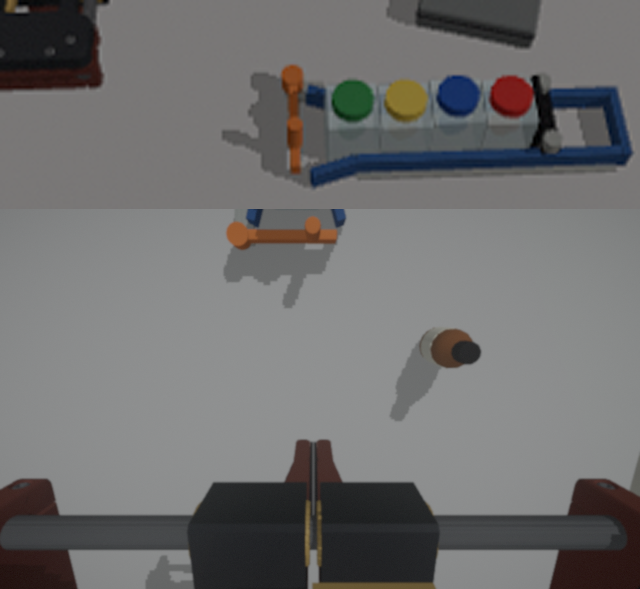

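The gate is now square across the mouth (hinge (237,235), end (335,236)). The row is tight against the backstop and the arm is clear, so I'll hand in.

```bash
python3 -c "
from bench import bot
print(bot.hand_in())"
```

```text
the job is handed in; nothing more can be done
None
```

I handed the job in at about 31 s of the 72 s allowed. The row is closed up and pressed home, and the gate is shut. No verdict was reported.

**What I did:** I pushed the four jars into one tight row on the bench with a flat two-finger face. I then slid the row into the bay and crept it the last few millimetres to the backstop. I held a steady push of 14–15 N at the wrist for just over a second. That is about 8 N above the roughly 6.8 N it took to slide. I drew the gate across by its post, then nudged it onto its hard stop with closed fingers.

**What the last checks showed:**

| Check | Result |
|---|---|
| Spacing of end jars (red to green centres) | about 119.6 mm |
| Distance past the mouth | front (red) about 152 mm, rear (green) about 33 mm |
| Distance off the centre line | red, yellow and green within about 1 mm |
| Gate on its stop | 4.6 N with no further motion; looks square across the mouth in both views |
| Dish and dropper bottle | did not move in the before/after top view |

**What disagreed or was not fully checked:**
- The scene and top cameras differed by about 3 mm sideways, so I used a value in between.
- The gate read about 2.05 rad after the first swing, short of the 2.094 stop, so I added the nudge. I did not measure its angle again after that.
- The blue cap was not picked up by my measuring script, so I checked it only by eye. It looked in line, about 2 mm to the left.
- The slide box read about 1 pixel (roughly 2 mm) off in that same view. I never touched it, so this is probably a shadow change.
- The bystander check was made just before the final gate nudge.

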